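# Turn over the lidded sample box and stack it lid-down

### The job

Turn the closed sample box that lies on the sloping seat of the turning stand upside down, holding base and lid together so that it never comes open, and stack it lid-down, squarely on top of whichever of the two closed boxes on the desk already lies lid-down (ribbed underside up). Rest it in the steep seat of the stand to change grip if you like, and leave the other box, the eraser, the marker and the stylus case where they are.

Things in the scene. Friction and masses are not known exactly. Their poses are not given: they have to be found in the camera images.
- box_base: Base of the sample box to turn over: white plastic tub 60 (x) x 70 (y) x 22 mm (z), about 0.2 kg. Origin at the centre of its underside, z towards rim and lid. Two ribs under it along y at x = +-20 mm, 10 wide, 3 high (within the 22). At the start it lies on the sloping seat, z leaning 40 degrees from vertical towards the stand's -y, its -y end lowest, against the foot stop.
- box_rim (a point): Centre of the base's rim, 22 mm along z from the base's origin: the seam between base and lid. Base and lid are flush all round, so fingers closing over the seam on the two faces that are 60 mm apart hold both. The lid is not latched.
- box_lid: Lid of that box: smooth white plastic 60 x 70 x 18 mm, about 0.06 kg, with a plug that reaches 8 mm loosely (1 mm clear) into the base. Origin at the seam's centre (at box_rim when closed), z towards its smooth top, 18 mm away. The closed box is 60 x 70 x 40 mm.
- turning_stand: Fixed metal stand, 44 mm wide along x (so the box overhangs 8 mm at either side, room for fingers), y from -102 to +54 mm. Origin at desk height, z up. Its +y half is the sloping seat (40 degrees, rising to +y, metal up to 64 mm high), its -y half the steep seat. At the start box x is parallel to stand x.
- steep_seat (a point): Where the box's seam centre lies once it stands in the steep seat: -y end down on the foot plate, lid top against the 52 mm back plate, leaning 20 degrees past upright (box z is 110 degrees from vertical, towards the stand's -y: a further 70 degrees about x from the start). Open upwards and towards the stand's +y. Axes as the stand's.
- desk_box_1: A closed white box of the same 60 (x) x 70 (y) x 40 mm kind, 0.6 kg, lid stuck fast, lying flat on the desk. Origin at the centre of its ribbed underside, z towards its smooth lid top, 40 mm away: z up means it lies lid-up (origin at desk height), z down means lid-down (origin and ribs on top, 40 mm above the desk). One of the two desk boxes lies each way; their places vary.
- desk_box_2: Another closed white box of the same 60 (x) x 70 (y) x 40 mm kind, 0.6 kg, lid stuck fast, lying flat on the desk. Origin at the centre of its ribbed underside, z towards its smooth lid top, 40 mm away: z up means it lies lid-up (origin at desk height), z down means lid-down (origin and ribs on top, 40 mm above the desk). One of the two desk boxes lies each way; their places vary.
- eraser: Bystander: eraser, 21 x 45 x 13 mm, on the desk, origin at the centre of its underside.
- marker: Bystander: marker pen, 18 x 132 x 20 mm, lying along its y; origin at the centre of its underside.
- stylus_case: Bystander: small case, 28 x 88 x 18 mm, long along y; origin at the centre of its underside.

How it is judged:
By the outcome, as a careful person would: the job done as asked, in the order asked, and still so for the second after the job is handed in, with the robot touching nothing.
It also fails if it takes over 54 s, if anything falls off the work surface, if the arm or the gripper's body presses on something with over 40 N, if the wrist force passes 120 N, or if a joint passes its speed limit or range.

### The arm

A 6-joint arm with a two-finger parallel gripper is mounted at the origin on a cart in front of the work surface, level with it; the furniture and walls round the work are solid. World frame = base frame: x ahead of the robot, y to its left, z up, the work surface at z = 0. Lengths are in m, angles in rad, forces in N, time in s.
With the tool pointing down it reaches from about 0.275 to 0.85 m from the base axis. Payload 5.2 kg.
Tool frame: the origin (TCP) lies between the finger pads; the fingertips stand 19 mm ahead of it and the grasp point (between the pads) is the TCP; x points along the fingers, y is the direction in which the jaws open and shut, and the axes are right-handed (so a half turn about x gives the same grasp; the last joint's range is limited). The gripper opens to 85 mm and grips with 20 to 120 N. Pads are 22 mm wide; open, the fingers measure 114 mm over their backs; the gripper's body (76 mm by 85 mm) begins 54 mm behind the grasp point. The pads swing forward as they close: fully open they stand 13 mm farther back than shut.
Start: joints at [-1.343, 0.259, 1.535, -0, 1.348, -0.203], TCP at [0.23, -0.5, 0.25] pointing down, gripper open.
Joint ranges: [-3.14, 3.14], [-0.91, 2.08], [0.19, 2.58], [-1.22, 4.36], [0.22, 2.71], [-3.12, 3.12]. Speed limits (rad/s): [2.57, 2.57, 3.14, 3.14, 3.14, 3.14].

### API

Orientations are given as a rotation vector (axis times angle).
In Python, from plant import bot gives the robot as it stands. The module is installed in compiled form; this text tells all that it offers.
- The arm moves only by the tool send_rows, never from a script. Its argument "deltas" is a list of rows, each an object of numbers: "tx", "ty", "tz": the shift along the world's x, y, z in m; "wx", "wy", "wz": the turn, a rotation vector about the world's x, y, z in degrees. In form: [{"tx": .., "ty": .., "tz": .., "wx": .., "wy": .., "wz": ..}, ...]. A call has 1 to 8 rows; each row shifts and turns the commanded pose from where the row before left it; what a row does not reach is not made up. A row lasts 1/12 s, in which the tool goes at most 41.7 mm and 7.16 degrees, less where a joint would pass 70% of its speed; a pose out of reach is approached as far as the arm can. A call is refused whole if a number of a shift passes 0.0417 or a number of a turn 7.16, either way. A call with a gripper value outside its range is refused whole. "grip" is the opening, from 0 (shut) to 1 (fully open), set as the call begins (left out, the last holds). The fingers move at their own pace and stop on an object; "newtons" is the grip in N (left out, the last holds). Time passes only in rows, so rows that do not move let the fingers close. It gives the time, the measured TCP pose, the force and the opening at its end, in the units of the state.
- bot.state(): the state, without advancing time (a new reading comes with each control period).
- bot.snapshot(name): name is "scene" or "top"; returns (picture, depth): 400x640x3 uint8, red, green, blue; 400x640 float32, m along the optical axis (not along the pixel's ray), 0 where there is no reading.
- bot.get_calibration(name): a dict with "intrinsics" (3x3 intrinsics, pixels), "dist" ([k1, k2, p1, p2, k3] as OpenCV has them; the pictures are not rectified), "extrinsics" (4x4, takes a point from camera to world coordinates). Camera axes: x right, y up, looking along -z (the intrinsics and any distortion apply to the point x, -y, -z); pixel columns grow to the right and rows downward; lengths in m; the calibration is good to about 2 mm. A picture is of the moment at which its call begins. get_calibration takes no time and is no camera call.
- bot.job_done(): hands the job in, once; it reports no verdict.
The state is a dict: "clock": time; "q": joint angles; "joint_vel": joint speeds; "effort": joint torques, N m; "ee_pos": TCP position; "eef_rot": TCP orientation; "force": force on the tool from outside, world axes, zero at the start; "wrist_torque": the same for the moment, N m; "grip_width": finger opening in m.
Only numpy, scipy, OpenCV 4.12 (cv2) and the standard library are available. Lean on these libraries where they do the work, as an engineer would, in place of code of your own. Each camera call takes 0.05 s, during which the arm holds its last target.

## Working session

There is one attempt and no reset: what is moved stays moved. The work goes in short steps, Python scripts to look and compute and a tool call to move; the robot and the scene stay as the last step left them, time stands still between calls to the robot, and variables do not carry over. Pictures are saved under pics/ and viewed, and the job is handed in when it is done.

Besides the shell and the picture viewer there is one more tool, called after "Call:" as name(argument=value, ...), one argument or row to a line, values as JSON. send_rows: Moves the arm, as the interface text tells. Its arguments: {"type":"object","properties":{"deltas":{"type":"array","items":{"type":"object","properties":{"tx":{"type":"number"},"ty":{"type":"number"},"tz":{"type":"number"},"wx":{"type":"number"},"wy":{"type":"number"},"wz":{"type":"number"}}}},"grip":{"type":"number"},"newtons":{"type":"number"}},"required":["deltas"]}

```bash
mkdir -p pics
cat > h.py <<'E'
import numpy as np,cv2
from scipy.spatial.transform import Rotation as R
def cloud(bot,name,pic,d):
    c=bot.get_calibration(name);K=np.array(c["intrinsics"]);D=np.array(c["dist"]);E=np.array(c["extrinsics"])
    h,w=d.shape;u,v=np.meshgrid(np.arange(w),np.arange(h))
    p=cv2.undistortPoints(np.stack([u,v],-1).reshape(-1,1,2).astype(np.float64),K,D).reshape(h,w,2)
    P=np.stack([p[...,0]*d,-p[...,1]*d,-d],-1)
    W=P@E[:3,:3].T+E[:3,3]
    W[d==0]=np.nan
    return W
E
python3 - <<'E'
from plant import bot
from h import *
print(bot.state())
for n in("scene","top"):
    p,d=bot.snapshot(n);W=cloud(bot,n,p,d)
    np.savez(f"{n}0.npz",p=p,d=d,W=W)
    cv2.imwrite(f"pics/{n}0.png",p[...,::-1]); print(n,bot.get_calibration(n)["extrinsics"],bot.get_calibration(n)["intrinsics"])
E
```

```text
{'clock': 0.0, 'q': array([-1.34279678e+00,  2.59402378e-01,  1.53603915e+00,  7.62681254e-06,
        1.34796676e+00, -2.02822023e-01]), 'joint_vel': array([-2.62760136e-04, -1.25571091e-03,  6.93753752e-04, -6.97244627e-04,
       -2.63111606e-04,  5.63060505e-05]), 'effort': array([ 8.33707363e-04, -4.46035194e+01, -2.90572697e+01, -4.75505476e-04,
        1.18997757e-02, -3.20810877e-06]), 'ee_pos': array([ 0.22959636, -0.49928053,  0.24946031]), 'eef_rot': array([ 1.98396862,  0.43594882, -1.98399993]), 'force': array([-0.61424572,  0.67798531,  0.23646005]), 'wrist_torque': array([-0.01866602,  0.04069231,  0.04558994]), 'grip_width': 0.08533263674660081}
scene [[-0.47093016  0.40010139 -0.78622113 -0.40750914]
 [-0.88187343 -0.23664173  0.4077989   0.34050203]
 [-0.02289182  0.88539233  0.46428051  0.62246021]
 [ 0.          0.          0.          1.        ]] [[514.32113894   0.         321.73042612]
 [  0.         514.32113894 195.90710341]
 [  0.           0.           1.        ]]
top [[-0.02687611  0.99771444 -0.06199647  0.43448453]
 [-0.99928152 -0.02515686  0.02834752 -0.1278126 ]
 [ 0.02672309  0.0627138   0.99767372  0.98845593]
 [ 0.          0.          0.          1.        ]] [[422.94771945   0.         323.5105227 ]
 [  0.         422.94771945 193.06918083]
 [  0.           0.           1.        ]]
```

View pics/scene0.png

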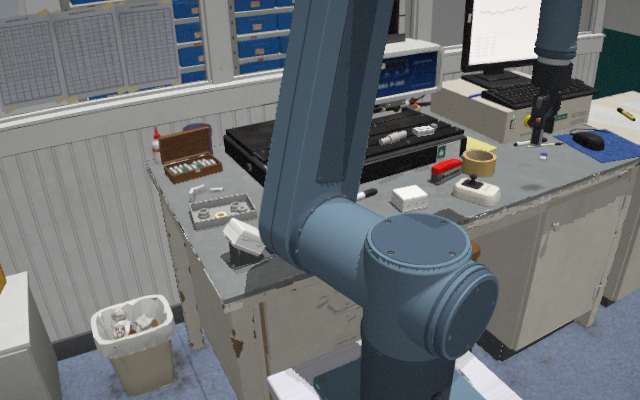

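View pics/top0.png

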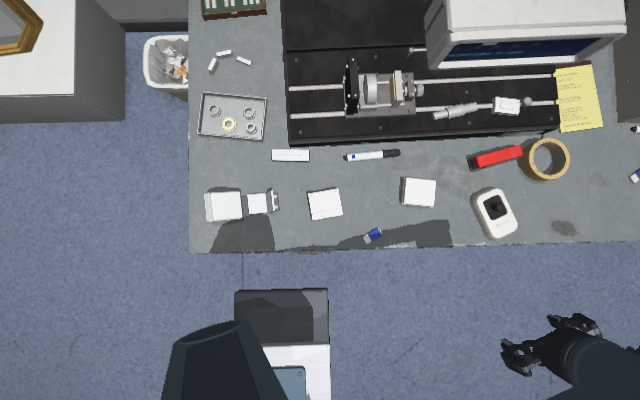

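The top view shows the stand with the box at about (240,203), and desk boxes at (325,203) and (418,192). I'll zoom in on these and measure.

Run:
```python
from h import *
a=np.load("top0.npz");p,W=a["p"],a["W"]
c=p[165:250,190:450,::-1];cv2.imwrite("pics/topz.png",cv2.resize(c,None,fx=3,fy=3,interpolation=cv2.INTER_CUBIC))
s=np.load("scene0.npz");c=s["p"][170:290,190:450,::-1];cv2.imwrite("pics/scz.png",cv2.resize(c,None,fx=3,fy=3,interpolation=cv2.INTER_CUBIC))
for r in range(182,228,4):
    print(r,[tuple(np.round(W[r,cc]*1000).astype(int)) for cc in range(200,285,8)])
for (u,v) in [(325,203),(418,192)]:
    for off in range(-16,17,4): print(u+off,np.round(W[v,u+off]*1000), np.round(W[v+off,u]*1000))
```

```text
182 [(np.int64(529), np.int64(131), np.int64(1)), (np.int64(528), np.int64(112), np.int64(1)), (np.int64(528), np.int64(93), np.int64(4)), (np.int64(527), np.int64(75), np.int64(4)), (np.int64(527), np.int64(56), np.int64(6)), (np.int64(526), np.int64(38), np.int64(4)), (np.int64(526), np.int64(19), np.int64(4)), (np.int64(525), np.int64(0), np.int64(7)), (np.int64(525), np.int64(-18), np.int64(2)), (np.int64(524), np.int64(-37), np.int64(5)), (np.int64(524), np.int64(-55), np.int64(4))]
186 [(np.int64(519), np.int64(131), np.int64(3)), (np.int64(519), np.int64(113), np.int64(1)), (np.int64(518), np.int64(93), np.int64(3)), (np.int64(518), np.int64(75), np.int64(3)), (np.int64(517), np.int64(56), np.int64(4)), (np.int64(517), np.int64(38), np.int64(4)), (np.int64(517), np.int64(20), np.int64(0)), (np.int64(516), np.int64(1), np.int64(0)), (np.int64(516), np.int64(-17), np.int64(2)), (np.int64(515), np.int64(-36), np.int64(3)), (np.int64(515), np.int64(-55), np.int64(2))]
190 [(np.int64(510), np.int64(130), np.int64(4)), (np.int64(510), np.int64(112), np.int64(3)), (np.int64(509), np.
[... 4960 characters left out ...]
 [ 472. -140.   35.] [ 489. -158.   41.]
321 [ 471. -149.   37.] [ 480. -158.   38.]
325 [ 471. -158.   38.] [ 471. -158.   38.]
329 [ 471. -167.   39.] [ 462. -157.   37.]
333 [ 471. -176.   37.] [ 453. -157.   41.]
337 [ 470. -185.   38.] [ 444. -157.   39.]
341 [ 471. -196.    3.] [ 435. -158.    6.]
402 [ 493. -337.   16.] [ 530. -379.    5.]
406 [ 491. -341.   43.] [ 518. -370.   41.]
410 [ 491. -351.   39.] [ 508. -369.   42.]
414 [ 491. -359.   42.] [ 499. -369.   42.]
418 [ 490. -368.   41.] [ 490. -368.   41.]
422 [ 490. -378.   38.] [ 481. -369.   39.]
426 [ 490. -387.   38.] [ 472. -368.   41.]
430 [ 490. -396.   41.] [ 463. -367.   42.]
434 [ 490. -405.   39.] [ 455. -377.    1.]
```

View pics/topz.png

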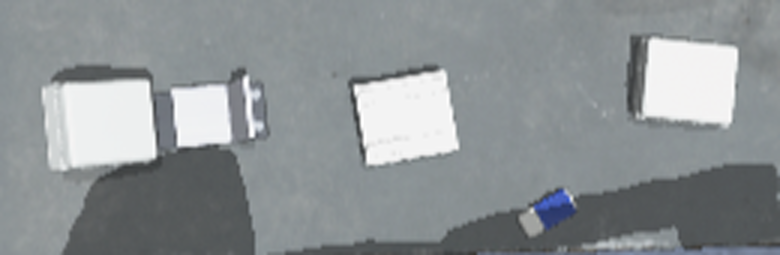

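View pics/scz.png

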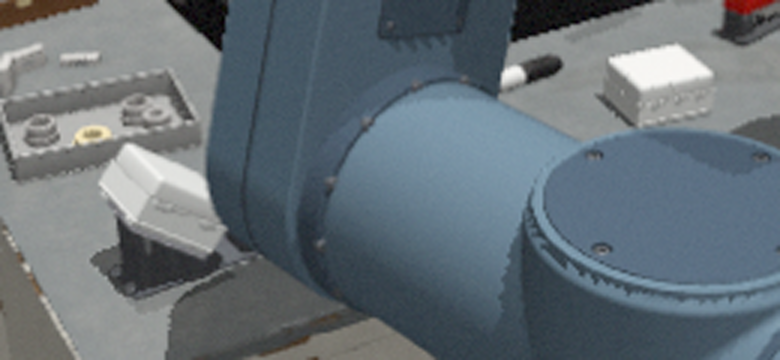

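The middle box at (325,203) shows faint rib lines and its mean height is lower, so it looks like the lid-down target. The right box at (418,192) looks smooth. Next I'll fit their poses and check the ribs from the depth profile.

```bash
cat > fit.py <<'E'
from h import *
def rays(bot,name,pts):
    c=bot.get_calibration(name);K=np.array(c["intrinsics"]);D=np.array(c["dist"]);E=np.array(c["extrinsics"])
    p=cv2.undistortPoints(np.asarray(pts,float).reshape(-1,1,2),K,D).reshape(-1,2)
    r=np.c_[p[:,0],-p[:,1],-np.ones(len(p))]@E[:3,:3].T
    return E[:3,3],r
def toplane(bot,name,pts,n,d):
    o,r=rays(bot,name,pts); t=(d-o@n)/(r@n); return o+t[:,None]*r
E
python3 - <<'E'
from plant import bot
from fit import *
a=np.load("top0.npz");p,W=a["p"],a["W"]
g=cv2.cvtColor(p,cv2.COLOR_RGB2GRAY)
for nm,(u,v) in dict(mid=(325,203),right=(418,192),box=(224,206)).items():
    s=26;F=8
    sub=g[v-s:v+s,u-s:u+s]; big=cv2.resize(sub,None,fx=F,fy=F,interpolation=cv2.INTER_CUBIC)
    m=(big>205).astype(np.uint8)
    cs,_=cv2.findContours(m,cv2.RETR_EXTERNAL,cv2.CHAIN_APPROX_NONE);c=max(cs,key=cv2.contourArea)[:,0,:]
    pts=(c+.5)/F-.5+[u-s,v-s]
    if nm!="box":
        n=np.array([0,0,1.]);P=toplane(bot,"top",pts,n,.04); r=cv2.minAreaRect((P[:,:2]*1000).astype(np.float32)); print(nm,r)
        # rib profile
        X=W[v-12:v+13,u-11:u+12].reshape(-1,3)*1000
        w,h=r[1];ang=np.deg2rad(r[2]); 
        ax=np.array([np.cos(ang),np.sin(ang)]) if w<h else np.array([-np.sin(ang),np.cos(ang)])
        t=(X[:,:2]-r[0])@ax
        for lo in range(-30,30,5):
            k=(t>=lo)&(t<lo+5); print(lo,k.sum(),round(np.nanmean(X[k,2]),1),end=' | ')
        t=(X[:,:2]-r[0])@np.array([-ax[1],ax[0]]); print()
    else:
        X=W[v-10:v+11,u-6:u+12].reshape(-1,3);X=X[~np.isnan(X[:,0])]
        A=np.c_[X[:,:2],np.ones(len(X))];co=np.linalg.lstsq(A,X[:,2],rcond=None)[0];print("plane",co,np.degrees(np.arctan(np.hypot(*co[:2]))))
        cv2.imwrite("pics/boxz.png",big); print(sub[26,::2],sub[::2,26]); cen=X.mean(0);print(cen)
E
```

```text
mid ((469.1458435058594, -157.58253479003906), (61.35725784301758, 69.8740463256836), 8.45312213897705)
-30 16 38.5 | -25 44 41.5 | -20 51 40.9 | -15 53 37.6 | -10 51 37.7 | -5 51 37.9 | 0 51 37.6 | 5 52 37.6 | 10 52 38.4 | 15 53 40.9 | 20 51 40.7 | 25 33 38.2 | 
right ((490.607177734375, -372.5917053222656), (68.39622497558594, 60.806968688964844), 82.71949005126953)
-30 24 40.9 | -25 51 41.1 | -20 52 41.0 | -15 51 40.9 | -10 49 40.9 | -5 49 41.0 | 0 54 40.9 | 5 50 41.2 | 10 50 40.8 | 15 51 41.3 | 20 51 41.2 | 25 40 40.3 | 
plane [-0.06236065  0.82274024  0.06151027] 39.52604740671541
[150 145 147 148 213 211 203 236 241 239 239 239 239 239 238 239 238 238
 238 238 238 239 101 118 119 216] [149 152 152 131  90  89 189 239 239 239 239 239 239 239 239 239 239 239
 239 236 140 130  71  93  96  91]
[0.46860543 0.05484614 0.07741186]
```

View pics/boxz.png

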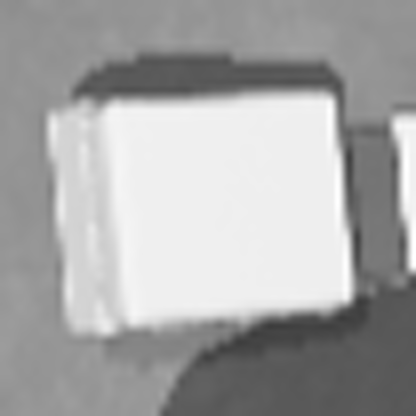

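Ribs confirmed: on the middle box the height is 41 at ±20 mm from centre and 37.6 between. That makes it the target, at (469,-158) with yaw 8.5°. Now I'll fit the box on the stand.

Run:
```python
from plant import bot
from fit import *
a=np.load("top0.npz");p,W=a["p"],a["W"]
g=cv2.cvtColor(p,cv2.COLOR_RGB2GRAY)
u,v,s,F=224,206,26,8
sub=g[v-s:v+s,u-s:u+s]; big=cv2.resize(sub,None,fx=F,fy=F,interpolation=cv2.INTER_CUBIC)
for th in(222,228):
    m=(big>th).astype(np.uint8)
    m=cv2.morphologyEx(m,cv2.MORPH_OPEN,np.ones((25,25)))
    cs,_=cv2.findContours(m,cv2.RETR_EXTERNAL,cv2.CHAIN_APPROX_NONE);c=max(cs,key=cv2.contourArea)[:,0,:]
    pts=(c+.5)/F-.5+[u-s,v-s]
    X=W[v-10:v+11,u-6:u+12].reshape(-1,3);cen=np.nanmean(X,0)-[0,0,.001]
    for yaw in (3,4,5):
        Rb=(R.from_euler('z',yaw,degrees=True)*R.from_euler('x',40,degrees=True)).as_matrix()
        n=Rb[:,2];P=toplane(bot,"top",pts,n,n@cen);L=(P@Rb)*1000
        r=cv2.minAreaRect(L[:,:2].astype(np.float32))
        c3=Rb@np.array([r[0][0]/1000,r[0][1]/1000,n@cen]);seam=c3-.018*n
        print(th,yaw,r,"top c",c3.round(4),"seam",seam.round(4))
# stand plates: pixels around
st=bot.state();print(R.from_rotvec(st["eef_rot"]).as_matrix().round(3))
c=p[185:225,240:285,::-1];cv2.imwrite("pics/steep.png",cv2.resize(c,None,fx=12,fy=12,interpolation=cv2.INTER_CUBIC))
for r in range(190,216,2): print(r,[int(round(z*1000)) for z in W[r,244:284:2,2]])
print([int(round(z*1000)) for z in W[203,244:284:2,1]])
```

```text
222 3 ((472.30584716796875, 73.15402221679688), (56.34078598022461, 69.92699432373047), 1.4959588050842285) top c [0.47   0.0556 0.077 ] seam [0.4694 0.0671 0.0632]
222 4 ((472.7854309082031, 66.80895233154297), (56.37163543701172, 69.75408935546875), 0.7308947443962097) top c [0.4701 0.0556 0.0769] seam [0.4692 0.0671 0.0632]
222 5 ((473.1207580566406, 60.444488525390625), (69.60321807861328, 56.40951156616211), 89.9651870727539) top c [0.4701 0.0556 0.0769] seam [0.4691 0.0671 0.0631]
228 3 ((472.40277099609375, 72.7813720703125), (55.61262893676758, 68.91474151611328), 1.448002815246582) top c [0.4702 0.0553 0.0767] seam [0.4695 0.0669 0.0629]
228 4 ((472.8770751953125, 66.43805694580078), (55.64354705810547, 68.72965240478516), 0.6829056143760681) top c [0.4702 0.0553 0.0767] seam [0.4694 0.0668 0.0629]
228 5 ((473.2120666503906, 60.105918884277344), (68.58544158935547, 55.68156051635742), 89.90058135986328) top c [0.4702 0.0553 0.0767] seam [0.4692 0.0668 0.0629]
[[-0.     0.418 -0.909]
 [ 0.002 -0.909 -0.418]
 [-1.    -0.002 -0.   ]]
190 [4, 6, 5, 3, 3, 0, 1, 3, 2, 4, 0, 5, 5, 
[... 326 characters left out ...]
[7, 4, 31, 27, 27, 25, 23, 20, 21, 17, 16, 21, 37, 54, 64, 7, 8, 1, 6, 5]
202 [5, 4, 28, 30, 28, 28, 23, 21, 21, 19, 16, 21, 36, 51, 62, 9, 8, 6, 3, 1]
204 [8, 3, 34, 31, 30, 24, 26, 20, 23, 19, 17, 16, 33, 52, 65, 64, 6, 5, 6, 5]
206 [7, 6, 30, 29, 26, 26, 25, 24, 25, 18, 19, 16, 34, 47, 64, 65, 10, 9, 3, 8]
208 [8, 5, 32, 28, 30, 25, 25, 21, 22, 21, 18, 18, 30, 49, 62, 63, 12, 8, 4, 5]
210 [8, 5, 26, 31, 27, 26, 25, 22, 24, 23, 22, 18, 30, 45, 63, 67, 6, 7, 6, 3]
212 [5, 8, 7, 32, 26, 27, 25, 26, 25, 18, 16, 17, 19, 0, 4, 1, 3, 1, 4, 8]
214 [9, 6, 2, 9, 2, 3, 3, 4, 3, 3, 3, 6, 3, 2, 3, 2, 4, 0, 4, 4]
[28, 24, 16, 12, 7, 3, -1, -5, -10, -14, -19, -23, -29, -35, -41, -40, -45, -49, -54, -59]
```

View pics/steep.png

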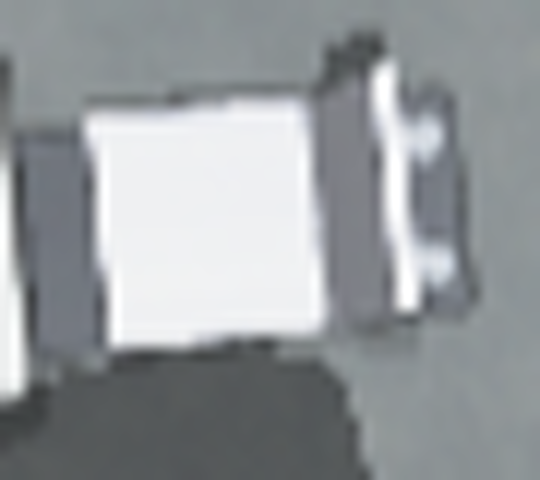

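Run:
```python
from h import *
W=np.load("top0.npz")["W"].reshape(-1,3)*1000
W=W[~np.isnan(W[:,0])]
yaw=np.deg2rad(5);o=np.array([469.2,67])
ex=np.array([np.cos(yaw),np.sin(yaw)]);ey=np.array([-np.sin(yaw),np.cos(yaw)])
x=(W[:,:2]-o)@ex;y=(W[:,:2]-o)@ey;z=W[:,2]-.8
k=(abs(x)<60)&(y>-130)&(y<-40)&(z>12)
foot=k&(y>-86)&(y<-54)&(z<40)&(abs(x)<22)
for lo in range(-125,-40,3):
    q=k&(y>=lo)&(y<lo+3)
    if q.sum(): print(lo,q.sum(),'x',x[q].min().round(),x[q].max().round(),'z',np.percentile(z[q],[5,50,95]).round())
a=np.polyfit(y[foot],z[foot],1);print("foot",a)
b=np.array([np.cos(np.deg2rad(20)),np.sin(np.deg2rad(20))])
# foot line with fixed slope
t=np.tan(np.deg2rad(20));c=np.median(z[foot]-t*y[foot]);print("c",c)
bp=k&(y>-107)&(y<-91)&(z>28)&(z<60);A=np.polyfit(z[bp],y[bp],1);c2=np.median(y[bp]+t*z[bp]);print("back",A,c2,bp.sum(),np.mean(x[bp]))
# corner: z=t y + c ; y=-t z + c2
yc=(c2-t*c)/(1+t*t);zc=t*yc+c;print("corner",yc,zc)
s=np.array([yc+35*-.342+18*.94,zc+35*.94+18*.342]);print("seam steep y,z",s, "world",o+ey*s[0])
```

```text
-113 20 x -21.0 21.0 z [61. 64. 66.]
-110 25 x -21.0 21.0 z [61. 64. 66.]
-107 21 x -23.0 19.0 z [54. 59. 62.]
-104 21 x -22.0 20.0 z [47. 50. 54.]
-101 20 x -22.0 21.0 z [39. 42. 46.]
-98 18 x -21.0 20.0 z [30. 33. 38.]
-95 18 x -23.0 20.0 z [19. 26. 29.]
-92 23 x -22.0 19.0 z [14. 17. 21.]
-89 24 x -22.0 19.0 z [14. 16. 19.]
-86 26 x -22.0 20.0 z [15. 18. 21.]
-83 28 x -22.0 20.0 z [16. 19. 23.]
-80 26 x -21.0 20.0 z [17. 20. 22.]
-77 24 x -21.0 21.0 z [18. 22. 24.]
-74 30 x -21.0 21.0 z [18. 22. 25.]
-71 27 x -23.0 21.0 z [21. 24. 26.]
-68 27 x -22.0 19.0 z [22. 25. 27.]
-65 27 x -22.0 19.0 z [23. 25. 27.]
-62 27 x -21.0 20.0 z [25. 27. 29.]
-59 25 x -21.0 20.0 z [25. 28. 30.]
-56 27 x -21.0 20.0 z [27. 29. 32.]
-53 27 x -23.0 21.0 z [27. 29. 32.]
-50 3 x -13.0 12.0 z [25. 28. 30.]
foot [ 0.37252463 49.21919046]
c 48.634916538348065
back [ -0.36528408 -84.13684388] -84.15711978835532 78 -1.20338076596485
corner -89.9435677500561 15.898135113622104
seam steep y,z [-84.99356775  54.95413511] world [476.60767753 -17.67014156]
```

Both fits agree: stand yaw is 5°, the starting seam is at (469,67,63) mm and the steep-seat seam at about (477,-18,55) mm. Moving over there, turning the jaws along stand x.

Call:
send_rows(
  deltas=[
    {"tx": 0.0116, "ty": 0.0325, "wz": 7},
    {"tx": 0.0116, "ty": 0.0325, "wz": 7},
    {"tx": 0.0116, "ty": 0.0325, "wz": 7},
    {"tx": 0.0116, "ty": 0.0325, "wz": 7},
    {"tx": 0.0116, "ty": 0.0325, "wz": 7},
    {"tx": 0.0116, "ty": 0.0325, "wz": 7},
    {"tx": 0.0116, "ty": 0.0325, "wz": 7},
    {"tx": 0.0116, "ty": 0.0325, "wz": 7},
  ],
  grip=1,
  newtons=60,
)

```text
validation failed for argument at $.de...
```

Call:
send_rows(
  deltas=[
    {"tx": 0.0116, "ty": 0.0325, "wz": 7},
    {"tx": 0.0116, "ty": 0.0325, "wz": 7.16},
    {"tx": 0.0116, "ty": 0.0325},
    {"tx": 0.0116, "ty": 0.0325},
    {"tx": 0.0116, "ty": 0.0325},
    {"tx": 0.0116, "ty": 0.0325},
    {"tx": 0.0116, "ty": 0.0325},
    {"tx": 0.0116, "ty": 0.0325},
  ],
)

```text
validation failed for argument at $.de...
```

```bash
cat > st.py <<'E'
from plant import bot
from h import *
s=bot.state();M=R.from_rotvec(s["eef_rot"]).as_matrix()
Sx=np.array([np.cos(np.deg2rad(5)),np.sin(np.deg2rad(5)),0])
a=M[:,0];Sy=np.array([-Sx[1],Sx[0],0])
print("t",round(s["clock"],2),"q",s["q"].round(3),"p",s["ee_pos"].round(4),"F",s["force"].round(1),"T",s["wrist_torque"].round(2),"w",round(s["grip_width"],4))
print("psi",np.degrees(np.arctan2(a@Sy,-a[2])).round(2),"a.Sx",(a@Sx).round(4),"jaw yaw",np.degrees(np.arctan2(M[1,1],M[0,1])).round(2),"jaw z",M[2,1].round(4))
E
python3 st.py
```

```text
t 0.1 q [-1.343  0.259  1.536 -0.     1.348 -0.203] p [ 0.2296 -0.4993  0.2495] F [-0.7  0.1 -0.4] T [-0.03 -0.03 -0.01] w 0.0854
psi 0.1 a.Sx -0.0003 jaw yaw -65.32 jaw z -0.0017
```

The call was rejected. It probably needs all six keys in every row, so I'll fill them in.

Call:
send_rows(
  deltas=[
    {"tx": 0.0116, "ty": 0.0325, "tz": 0, "wx": 0, "wy": 0, "wz": 7},
    {"tx": 0.0116, "ty": 0.0325, "tz": 0, "wx": 0, "wy": 0, "wz": 7},
    {"tx": 0.0116, "ty": 0.0325, "tz": 0, "wx": 0, "wy": 0, "wz": 7},
    {"tx": 0.0116, "ty": 0.0325, "tz": 0, "wx": 0, "wy": 0, "wz": 7},
    {"tx": 0.0116, "ty": 0.0325, "tz": 0, "wx": 0, "wy": 0, "wz": 7},
    {"tx": 0.0116, "ty": 0.0325, "tz": 0, "wx": 0, "wy": 0, "wz": 7},
    {"tx": 0.0116, "ty": 0.0325, "tz": 0, "wx": 0, "wy": 0, "wz": 7},
    {"tx": 0.0116, "ty": 0.0325, "tz": 0, "wx": 0, "wy": 0, "wz": 7},
  ],
  grip=1,
  newtons=60,
)

```text
clock: 0.77
ee_pos: [0.3225, -0.2379, 0.25]
eef_rot: [1.324, 1.131, -1.324]
force: [1.0, -0.7, 0.9]
grip_width: 0.0855
```

Call:
send_rows(
  deltas=[
    {"tx": 0.0116, "ty": 0.0325, "tz": 0, "wx": 0, "wy": 0, "wz": 7},
    {"tx": 0.0116, "ty": 0.0325, "tz": 0, "wx": 0, "wy": 0, "wz": 7.16},
    {"tx": 0.0116, "ty": 0.0325, "tz": 0, "wx": 0, "wy": 0, "wz": 0},
    {"tx": 0.0116, "ty": 0.0325, "tz": 0, "wx": 0, "wy": 0, "wz": 0},
    {"tx": 0.0116, "ty": 0.0325, "tz": 0, "wx": 0, "wy": 0, "wz": 0},
    {"tx": 0.0116, "ty": 0.0325, "tz": 0, "wx": 0, "wy": 0, "wz": 0},
    {"tx": 0.0116, "ty": 0.0325, "tz": 0, "wx": 0, "wy": 0, "wz": 0},
    {"tx": 0.0116, "ty": 0.0325, "tz": 0, "wx": 0, "wy": 0, "wz": 0},
  ],
)

```text
clock: 1.43
ee_pos: [0.4153, 0.0221, 0.2502]
eef_rot: [1.147, 1.248, -1.147]
force: [1.5, 0.0, 0.2]
grip_width: 0.0856
```

```bash
python3 st.py
```

```text
t 1.43 q [-0.216  0.011  1.827 -0.     1.303 -0.301] p [0.4153 0.0221 0.2502] F [1.5 0.  0.2] T [ 0.02 -0.08 -0.05] w 0.0856
psi -0.0 a.Sx -0.0001 jaw yaw 4.85 jaw z -0.0001
```

Call:
send_rows(
  deltas=[
    {"tx": 0.0066, "ty": 0.0185, "tz": -0.005, "wx": -6.4, "wy": -0.56, "wz": 0},
    {"tx": 0.0066, "ty": 0.0185, "tz": -0.005, "wx": -6.4, "wy": -0.56, "wz": 0},
    {"tx": 0.0066, "ty": 0.0185, "tz": -0.005, "wx": -6.4, "wy": -0.56, "wz": 0},
    {"tx": 0.0066, "ty": 0.0185, "tz": -0.005, "wx": -6.4, "wy": -0.56, "wz": 0},
    {"tx": 0.0066, "ty": 0.0185, "tz": -0.005, "wx": -6.4, "wy": -0.56, "wz": 0},
    {"tx": 0.0066, "ty": 0.0185, "tz": -0.005, "wx": -6.4, "wy": -0.56, "wz": 0},
    {"tx": 0.0066, "ty": 0.0185, "tz": -0.005, "wx": -6.4, "wy": -0.56, "wz": 0},
  ],
)

```text
clock: 2.02
ee_pos: [0.4618, 0.1516, 0.2156]
eef_rot: [0.58, 0.626, -1.4]
force: [-0.4, -1.5, 0.7]
grip_width: 0.0859
```

```bash
python3 st.py
```

```text
t 2.02 q [ 0.534  0.442  1.617 -0.699  1.508  0.651] p [0.4618 0.1516 0.2156] F [-0.4 -1.5  0.7] T [0.37 0.04 0.01] w 0.0859
psi -45.26 a.Sx 0.0035 jaw yaw 5.0 jaw z 0.005
```

Call:
send_rows(
  deltas=[
    {"tx": 0, "ty": 0, "tz": -0.034, "wx": 0, "wy": 0, "wz": 0},
    {"tx": 0, "ty": 0, "tz": -0.034, "wx": 0, "wy": 0, "wz": 0},
    {"tx": 0.0014, "ty": -0.0155, "tz": -0.0155, "wx": 0, "wy": 0, "wz": 0},
    {"tx": 0.0014, "ty": -0.0155, "tz": -0.0155, "wx": 0, "wy": 0, "wz": 0},
    {"tx": 0.0014, "ty": -0.0155, "tz": -0.0155, "wx": 0, "wy": 0, "wz": 0},
    {"tx": 0, "ty": 0, "tz": 0, "wx": 0, "wy": 0, "wz": 0},
  ],
)

```text
clock: 2.52
ee_pos: [0.4635, 0.1008, 0.0978]
eef_rot: [0.577, 0.635, -1.406]
force: [-0.4, -0.9, -1.0]
grip_width: 0.0851
```

```bash
python3 st.py
cat > snap.py <<'E'
import sys
from plant import bot
from h import *
t=sys.argv[1]
for n in("scene","top"):
    p,d=bot.snapshot(n);W=cloud(bot,n,p,d);np.savez(f"{n}{t}.npz",p=p,d=d,W=W)
    c=p[170:290,190:390] if n=="scene" else p[150:260,190:390]
    cv2.imwrite(f"pics/{n}{t}.png",cv2.resize(c[...,::-1],None,fx=3,fy=3,interpolation=cv2.INTER_CUBIC))
a=cv2.imread(f"pics/scene{t}.png")[:270];b=cv2.imread(f"pics/top{t}.png")
cv2.imwrite(f"pics/both{t}.png",np.vstack([a,b]))
E
python3 snap.py 1
```

```text
t 2.52 q [ 0.449  0.56   1.782 -0.767  1.257  0.785] p [0.4635 0.1008 0.0978] F [-0.4 -0.9 -1. ] T [ 0.29  0.03 -0.03] w 0.0851
psi -45.09 a.Sx -0.006 jaw yaw 4.79 jaw z -0.0048
```

View pics/both1.png

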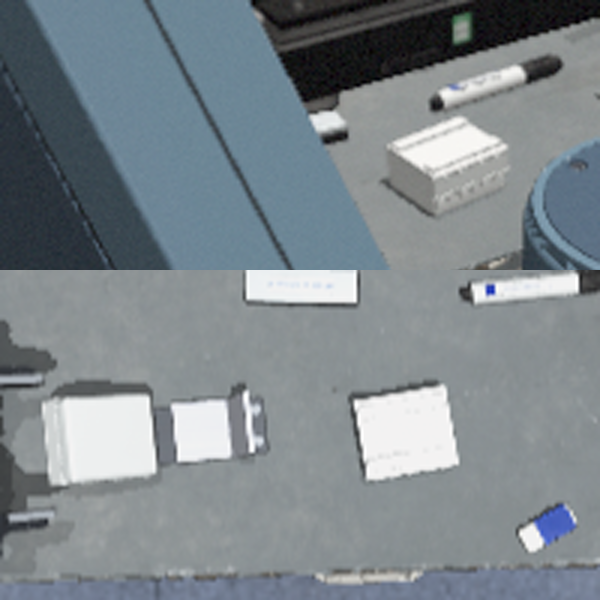

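The scene view clearly shows ribs on the middle box. In the top view the open fingers (rows 381 and 518) straddle the line of the box, about 3 mm low in x, which matches the encoder reading. I'll advance to the seam and correct that offset.

Call:
send_rows(
  deltas=[
    {"tx": 0.003, "ty": -0.0085, "tz": -0.0087, "wx": 0, "wy": 0, "wz": 0},
    {"tx": 0.0014, "ty": -0.0085, "tz": -0.0087, "wx": 0, "wy": 0, "wz": 0},
    {"tx": 0.0007, "ty": -0.0085, "tz": -0.0087, "wx": 0, "wy": 0, "wz": 0},
    {"tx": 0.0006, "ty": -0.0085, "tz": -0.0087, "wx": 0, "wy": 0, "wz": 0},
    {"tx": 0, "ty": 0, "tz": 0, "wx": 0, "wy": 0, "wz": 0},
    {"tx": 0, "ty": 0, "tz": 0, "wx": 0, "wy": 0, "wz": 0},
  ],
)

```text
clock: 3.12
ee_pos: [0.4709, 0.0684, 0.0654]
eef_rot: [0.582, 0.632, -1.403]
force: [-0.2, -0.1, 0.2]
grip_width: 0.0858
```

```bash
python3 st.py
```

```text
t 3.12 q [ 0.389  0.596  1.833 -0.825  1.163  0.824] p [0.4709 0.0684 0.0654] F [-0.2 -0.1  0.2] T [0.33 0.04 0.03] w 0.0858
psi -45.0 a.Sx -0.0021 jaw yaw 4.82 jaw z 0.0002
```

Call:
send_rows(
  deltas=[
    {"tx": -0.0017, "ty": -0.0014, "tz": -0.0024, "wx": 0, "wy": 0, "wz": 0},
    {"tx": 0, "ty": 0, "tz": 0, "wx": 0, "wy": 0, "wz": 0},
  ],
)

```text
clock: 3.28
ee_pos: [0.4694, 0.0679, 0.0635]
eef_rot: [0.583, 0.632, -1.402]
force: [-0.6, 0.0, -0.5]
grip_width: 0.0855
```

Call:
send_rows(
  deltas=[
    {"tx": 0, "ty": 0, "tz": 0, "wx": 0, "wy": 0, "wz": 0},
    {"tx": 0, "ty": 0, "tz": 0, "wx": 0, "wy": 0, "wz": 0},
    {"tx": 0, "ty": 0, "tz": 0, "wx": 0, "wy": 0, "wz": 0},
    {"tx": 0, "ty": 0, "tz": 0, "wx": 0, "wy": 0, "wz": 0},
    {"tx": 0, "ty": 0, "tz": 0, "wx": 0, "wy": 0, "wz": 0},
    {"tx": 0, "ty": 0, "tz": 0, "wx": 0, "wy": 0, "wz": 0},
  ],
  grip=0,
  newtons=60,
)

```text
clock: 3.78
ee_pos: [0.4701, 0.0684, 0.064]
eef_rot: [0.584, 0.631, -1.401]
force: [-1.7, 4.8, 6.6]
grip_width: 0.0594
```

```bash
python3 st.py
```

```text
t 3.78 q [ 0.39   0.596  1.838 -0.828  1.157  0.83 ] p [0.4701 0.0684 0.064 ] F [-1.7  4.8  6.6] T [ 0.33  0.21 -0.14] w 0.0594
psi -44.95 a.Sx 0.0011 jaw yaw 4.92 jaw z 0.0031
```

Gripped at 59.4 mm. Lifting straight up.

Call:
send_rows(
  deltas=[
    {"tx": 0, "ty": 0, "tz": 0.01, "wx": 0, "wy": 0, "wz": 0},
    {"tx": 0, "ty": 0, "tz": 0.02, "wx": 0, "wy": 0, "wz": 0},
    {"tx": 0, "ty": 0, "tz": 0.025, "wx": 0, "wy": 0, "wz": 0},
    {"tx": 0, "ty": 0, "tz": 0.025, "wx": 0, "wy": 0, "wz": 0},
    {"tx": 0, "ty": 0, "tz": 0.01, "wx": 0, "wy": 0, "wz": 0},
    {"tx": 0, "ty": 0, "tz": 0, "wx": 0, "wy": 0, "wz": 0},
  ],
)

```text
clock: 4.28
ee_pos: [0.4707, 0.0681, 0.1557]
eef_rot: [0.587, 0.629, -1.4]
force: [0.1, -0.3, -3.0]
grip_width: 0.0595
```

```bash
python3 st.py; python3 snap.py 2
```

```text
t 4.28 q [ 0.389  0.45   1.785 -0.778  1.294  0.68 ] p [0.4707 0.0681 0.1557] F [ 0.1 -0.3 -3. ] T [0.59 0.02 0.  ] w 0.0595
psi -44.9 a.Sx 0.003 jaw yaw 4.88 jaw z 0.0064
```

View pics/both2.png

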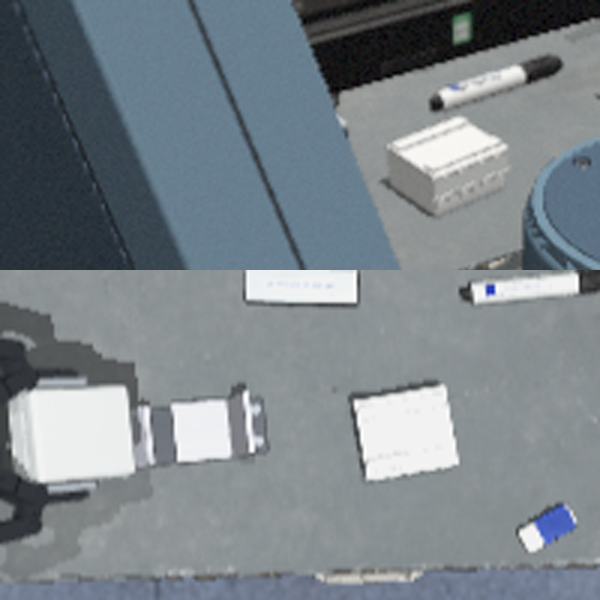

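Call:
send_rows(
  deltas=[
    {"tx": 0.0008, "ty": -0.0102, "tz": 0, "wx": 7, "wy": 0.61, "wz": 0},
    {"tx": 0.0008, "ty": -0.0102, "tz": 0, "wx": 7, "wy": 0.61, "wz": 0},
    {"tx": 0.0008, "ty": -0.0102, "tz": 0, "wx": 7, "wy": 0.61, "wz": 0},
    {"tx": 0.0008, "ty": -0.0102, "tz": 0, "wx": 7, "wy": 0.61, "wz": 0},
    {"tx": 0.0008, "ty": -0.0102, "tz": 0, "wx": 7, "wy": 0.61, "wz": 0},
    {"tx": 0.0008, "ty": -0.0102, "tz": 0, "wx": 7, "wy": 0.61, "wz": 0},
    {"tx": 0.0008, "ty": -0.0102, "tz": 0, "wx": 7, "wy": 0.61, "wz": 0},
    {"tx": 0.0008, "ty": -0.0102, "tz": 0, "wx": 7, "wy": 0.61, "wz": 0},
  ],
)

```text
clock: 5.05
ee_pos: [0.4757, -0.0141, 0.1532]
eef_rot: [1.288, 1.4, -1.05]
force: [-0.7, 0.7, -3.3]
grip_width: 0.0594
```

Call:
send_rows(
  deltas=[
    {"tx": 0.0008, "ty": -0.0102, "tz": 0, "wx": 7, "wy": 0.61, "wz": 0},
    {"tx": 0.0008, "ty": -0.0102, "tz": 0, "wx": 6.9, "wy": 0.6, "wz": 0},
    {"tx": 0, "ty": 0, "tz": 0, "wx": 0, "wy": 0, "wz": 0},
    {"tx": 0, "ty": 0, "tz": 0, "wx": 0, "wy": 0, "wz": 0},
  ],
)

```text
clock: 5.38
ee_pos: [0.4767, -0.0363, 0.151]
eef_rot: [1.453, 1.579, -0.927]
force: [0.3, -0.7, -3.0]
grip_width: 0.0596
```

```bash
python3 st.py;python3 snap.py 3
```

```text
t 5.38 q [-0.564  0.337  1.779  0.357  1.323 -0.782] p [ 0.4767 -0.0363  0.151 ] F [ 0.3 -0.7 -3. ] T [-0.33  0.03 -0.03] w 0.0596
psi 25.31 a.Sx -0.0021 jaw yaw 4.52 jaw z -0.0062
```

View pics/both3.png

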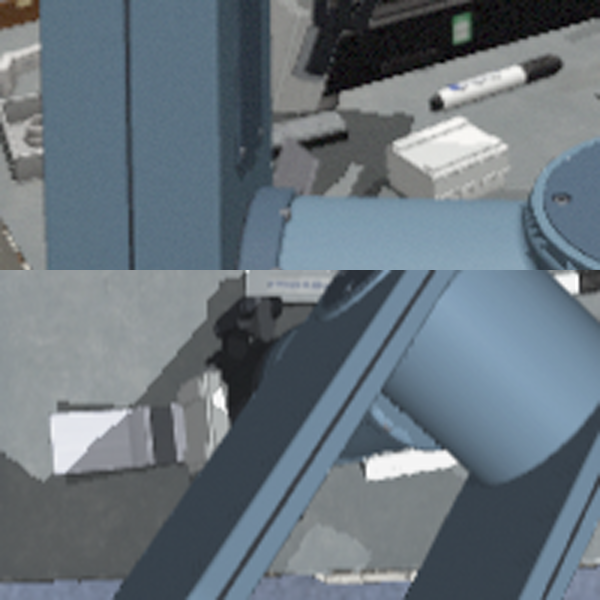

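Call:
send_rows(
  deltas=[
    {"tx": 0.0023, "ty": 0.0024, "tz": -0.019, "wx": 0, "wy": 0, "wz": 0.4},
    {"tx": 0, "ty": 0, "tz": -0.019, "wx": 0, "wy": 0, "wz": 0},
    {"tx": -0.0005, "ty": 0.0059, "tz": -0.0163, "wx": 0, "wy": 0, "wz": 0},
    {"tx": -0.0005, "ty": 0.0059, "tz": -0.0163, "wx": 0, "wy": 0, "wz": 0},
    {"tx": -0.0005, "ty": 0.0059, "tz": -0.0163, "wx": 0, "wy": 0, "wz": 0},
    {"tx": 0, "ty": 0, "tz": 0, "wx": 0, "wy": 0, "wz": 0},
    {"tx": 0, "ty": 0, "tz": 0, "wx": 0, "wy": 0, "wz": 0},
  ],
)

```text
clock: 6.07
ee_pos: [0.4775, -0.0118, 0.0666]
eef_rot: [1.439, 1.585, -0.916]
force: [0.2, -0.4, -2.2]
grip_width: 0.0595
```

```bash
python3 st.py;python3 snap.py 4
```

```text
t 6.07 q [-0.52   0.448  1.869  0.395  1.124 -0.841] p [ 0.4775 -0.0118  0.0666] F [ 0.2 -0.4 -2.2] T [-0.36 -0.09 -0.04] w 0.0595
psi 25.22 a.Sx -0.0059 jaw yaw 5.45 jaw z -0.0028
```

View pics/both4.png

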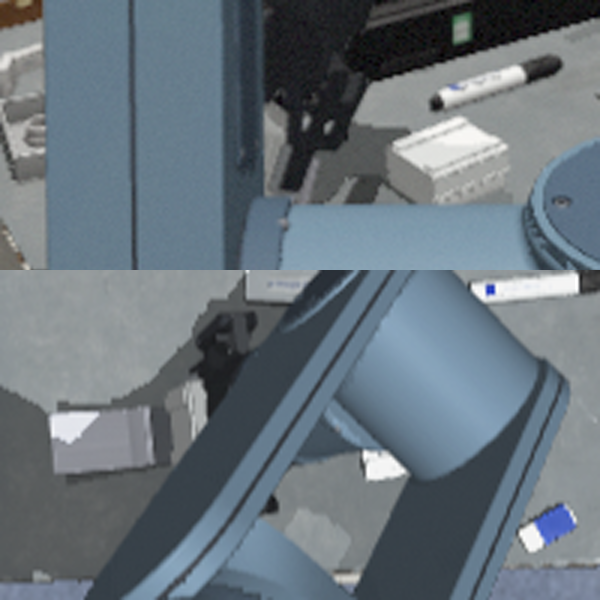

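Call:
send_rows(
  deltas=[
    {"tx": -0.0002, "ty": 0.001, "tz": -0.003, "wx": 0, "wy": 0, "wz": -0.4},
    {"tx": -0.0002, "ty": 0.001, "tz": -0.003, "wx": 0, "wy": 0, "wz": 0},
    {"tx": 0, "ty": 0.0005, "tz": -0.0015, "wx": 0, "wy": 0, "wz": 0},
    {"tx": 0, "ty": 0, "tz": 0, "wx": 0, "wy": 0, "wz": 0},
  ],
)

```text
clock: 6.5
ee_pos: [0.479, -0.0125, 0.0615]
eef_rot: [1.448, 1.575, -0.919]
force: [-3.6, -4.3, 17.6]
grip_width: 0.059
```

Call:
send_rows(
  deltas=[
    {"tx": 0, "ty": 0.0003, "tz": -0.001, "wx": 0, "wy": 0, "wz": 0},
    {"tx": 0, "ty": 0, "tz": 0, "wx": 0, "wy": 0, "wz": 0},
  ],
)

```text
clock: 6.67
ee_pos: [0.4789, -0.0125, 0.0614]
eef_rot: [1.448, 1.575, -0.918]
force: [-5.2, -6.5, 26.1]
grip_width: 0.0595
```

Call:
send_rows(
  deltas=[
    {"tx": 0, "ty": 0.0003, "tz": -0.001, "wx": 0, "wy": 0, "wz": 0},
    {"tx": 0, "ty": 0, "tz": 0, "wx": 0, "wy": 0, "wz": 0},
  ],
)

```text
clock: 6.83
ee_pos: [0.479, -0.0125, 0.0614]
eef_rot: [1.448, 1.575, -0.918]
force: [-9.4, -9.1, 35.9]
grip_width: 0.0592
```

Contact came about 3 mm early and still 5–7 mm off the back plate. I'll ease up and slide towards the plate.

Call:
send_rows(
  deltas=[
    {"tx": 0, "ty": -0.001, "tz": 0.003, "wx": 0, "wy": 0, "wz": 0},
    {"tx": -0.001, "ty": -0.0024, "tz": 0, "wx": 0, "wy": 0, "wz": 0},
    {"tx": -0.0008, "ty": -0.0023, "tz": -0.0008, "wx": 0, "wy": 0, "wz": 0},
    {"tx": 0, "ty": 0, "tz": 0, "wx": 0, "wy": 0, "wz": 0},
  ],
)

```text
clock: 7.17
ee_pos: [0.4768, -0.0171, 0.0599]
eef_rot: [1.45, 1.576, -0.92]
force: [0.1, -2.5, 7.3]
grip_width: 0.0595
```

```bash
python3 st.py
```

```text
t 7.17 q [-0.533  0.457  1.877  0.399  1.106 -0.851] p [ 0.4768 -0.0171  0.0599] F [ 0.1 -2.5  7.3] T [-0.    0.2   0.08] w 0.0595
psi 25.2 a.Sx 0.0018 jaw yaw 4.8 jaw z 0.0003
```

Light contact on the foot plate. Continuing towards the back plate in small steps.

Call:
send_rows(
  deltas=[
    {"tx": 0, "ty": -0.0012, "tz": -0.0004, "wx": 0, "wy": 0, "wz": 0},
    {"tx": 0, "ty": 0, "tz": 0, "wx": 0, "wy": 0, "wz": 0},
  ],
)

```text
clock: 7.33
ee_pos: [0.4768, -0.0176, 0.0597]
eef_rot: [1.451, 1.577, -0.919]
force: [-0.2, 0.8, 10.0]
grip_width: 0.0595
```

Call:
send_rows(
  deltas=[
    {"tx": 0, "ty": -0.0012, "tz": -0.0004, "wx": 0, "wy": 0, "wz": 0},
    {"tx": 0, "ty": 0, "tz": 0, "wx": 0, "wy": 0, "wz": 0},
  ],
)

```text
clock: 7.5
ee_pos: [0.4768, -0.0185, 0.0594]
eef_rot: [1.451, 1.578, -0.919]
force: [0.7, 1.4, 10.1]
grip_width: 0.0592
```

Call:
send_rows(
  deltas=[
    {"tx": 0, "ty": -0.0012, "tz": -0.0004, "wx": 0, "wy": 0, "wz": 0},
    {"tx": 0, "ty": 0, "tz": 0, "wx": 0, "wy": 0, "wz": 0},
  ],
)

```text
clock: 7.67
ee_pos: [0.4768, -0.0188, 0.0593]
eef_rot: [1.452, 1.579, -0.918]
force: [1.6, 5.0, 11.6]
grip_width: 0.0591
```

```bash
python3 st.py
```

```text
t 7.67 q [-0.537  0.46   1.876  0.401  1.109 -0.856] p [ 0.4768 -0.0188  0.0593] F [ 1.6  5.  11.6] T [ 1.19  0.   -0.02] w 0.0591
psi 25.41 a.Sx 0.0016 jaw yaw 4.8 jaw z 0.0001
```

Back plate contact now felt (Fy +5 N). Releasing and backing out along the tool axis.

Call:
send_rows(
  deltas=[
    {"tx": 0, "ty": 0, "tz": 0, "wx": 0, "wy": 0, "wz": 0},
    {"tx": 0, "ty": 0, "tz": 0, "wx": 0, "wy": 0, "wz": 0},
    {"tx": 0, "ty": 0, "tz": 0, "wx": 0, "wy": 0, "wz": 0},
    {"tx": 0, "ty": 0, "tz": 0, "wx": 0, "wy": 0, "wz": 0},
    {"tx": 0, "ty": 0, "tz": 0, "wx": 0, "wy": 0, "wz": 0},
  ],
  grip=1,
)

```text
clock: 8.08
ee_pos: [0.4762, -0.0203, 0.0579]
eef_rot: [1.449, 1.578, -0.921]
force: [0.3, -0.6, 0.2]
grip_width: 0.0857
```

```bash
python3 st.py
```

```text
t 8.08 q [-0.538  0.462  1.876  0.397  1.106 -0.856] p [ 0.4762 -0.0203  0.0579] F [ 0.3 -0.6  0.2] T [-0.21 -0.06 -0.04] w 0.0857
psi 25.2 a.Sx 0.0001 jaw yaw 4.84 jaw z -0.0013
```

Now retract 100 mm along -a (tx +0.0037, ty -0.0425, tz +0.090 in total) and go higher.

Call:
send_rows(
  deltas=[
    {"tx": 0.0004, "ty": -0.0043, "tz": 0.009, "wx": 0, "wy": 0, "wz": 0},
    {"tx": 0.0007, "ty": -0.0085, "tz": 0.018, "wx": 0, "wy": 0, "wz": 0},
    {"tx": 0.001, "ty": -0.0128, "tz": 0.027, "wx": 0, "wy": 0, "wz": 0},
    {"tx": 0.001, "ty": -0.0128, "tz": 0.027, "wx": 0, "wy": 0, "wz": 0},
    {"tx": 0, "ty": 0, "tz": 0.04, "wx": 0, "wy": 0, "wz": 0},
    {"tx": 0, "ty": 0, "tz": 0.04, "wx": 0, "wy": 0, "wz": 0},
    {"tx": 0, "ty": 0, "tz": 0, "wx": 0, "wy": 0, "wz": 0},
  ],
)

```text
clock: 8.67
ee_pos: [0.4824, -0.0607, 0.2268]
eef_rot: [1.448, 1.565, -0.915]
force: [1.4, 0.1, -0.7]
grip_width: 0.0854
```

```bash
python3 st.py;python3 snap.py 5
```

```text
t 8.67 q [-0.599  0.268  1.662  0.338  1.493 -0.759] p [ 0.4824 -0.0607  0.2268] F [ 1.4  0.1 -0.7] T [-0.2  -0.05  0.03] w 0.0854
psi 24.79 a.Sx 0.0101 jaw yaw 4.81 jaw z 0.0096
```

View pics/both5.png

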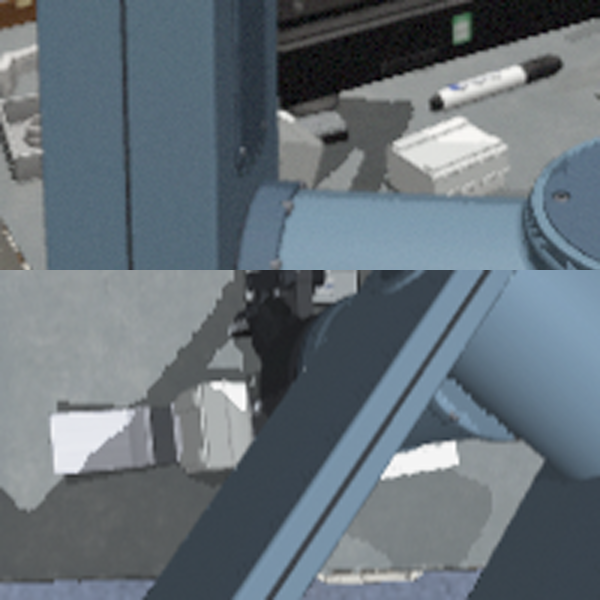

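The box stays in the steep seat. Swinging the tool to ψ=-40° above the stand.

Call:
send_rows(
  deltas=[
    {"tx": -0.0013, "ty": 0.014, "tz": 0, "wx": -6.45, "wy": -0.57, "wz": 0},
    {"tx": -0.0013, "ty": 0.014, "tz": 0, "wx": -6.45, "wy": -0.57, "wz": 0},
    {"tx": -0.0013, "ty": 0.014, "tz": 0, "wx": -6.45, "wy": -0.57, "wz": 0},
    {"tx": -0.0013, "ty": 0.014, "tz": 0, "wx": -6.45, "wy": -0.57, "wz": 0},
    {"tx": -0.0013, "ty": 0.014, "tz": 0, "wx": -6.45, "wy": -0.57, "wz": 0},
    {"tx": -0.0013, "ty": 0.014, "tz": 0, "wx": -6.45, "wy": -0.57, "wz": 0},
    {"tx": -0.0013, "ty": 0.014, "tz": 0, "wx": -6.45, "wy": -0.57, "wz": 0},
    {"tx": -0.0013, "ty": 0.014, "tz": 0, "wx": -6.45, "wy": -0.57, "wz": 0},
  ],
)

```text
clock: 9.43
ee_pos: [0.4686, 0.054, 0.2193]
eef_rot: [0.813, 0.88, -1.318]
force: [0.2, -0.6, -1.2]
grip_width: 0.0856
```

Call:
send_rows(
  deltas=[
    {"tx": -0.0013, "ty": 0.014, "tz": 0, "wx": -6.45, "wy": -0.57, "wz": 0},
    {"tx": -0.0013, "ty": 0.014, "tz": 0, "wx": -6.45, "wy": -0.57, "wz": 0},
    {"tx": 0, "ty": 0, "tz": 0, "wx": 0, "wy": 0, "wz": 0},
  ],
)

```text
clock: 9.68
ee_pos: [0.4643, 0.0854, 0.2152]
eef_rot: [0.639, 0.709, -1.377]
force: [-0.4, 0.6, -0.5]
grip_width: 0.0854
```

```bash
python3 st.py;python3 snap.py 6
```

```text
t 9.68 q [ 0.384  0.339  1.721 -0.676  1.374  0.527] p [0.4643 0.0854 0.2152] F [-0.4  0.6 -0.5] T [0.37 0.05 0.04] w 0.0854
psi -39.89 a.Sx 0.0003 jaw yaw 5.34 jaw z -0.0047
```

View pics/both6.png

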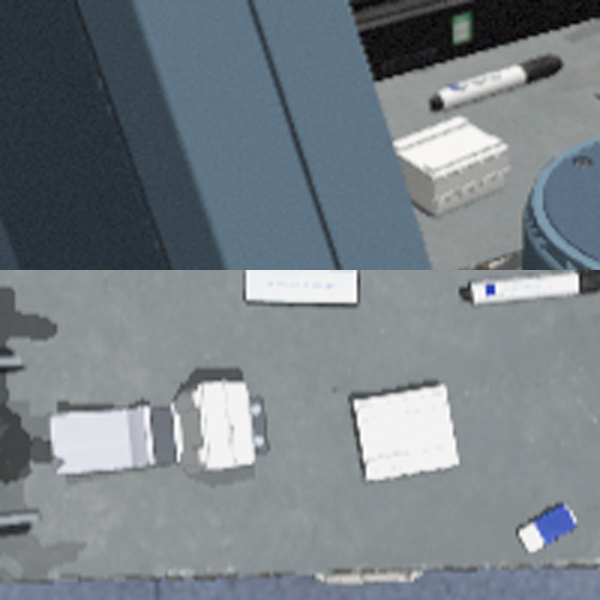

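The box is closed in the steep seat, end face at about (225,425) in the lower view. I'll measure it.

Run:
```python
from plant import bot
from fit import *
a=np.load("top6.npz");W=a["W"];g=cv2.cvtColor(a["p"],cv2.COLOR_RGB2GRAY)
yaw=np.deg2rad(5);o=np.array([469.2,67]);ex=np.array([np.cos(yaw),np.sin(yaw)]);ey=np.array([-ex[1],ex[0]])
Wf=W.reshape(-1,3)*1000;x=(Wf[:,:2]-o)@ex;y=(Wf[:,:2]-o)@ey;z=Wf[:,2]-.8
k=(abs(x)<34)&(y>-125)&(y<-45)&(z>35)
for lo in range(-125,-45,4):
    q=k&(y>=lo)&(y<lo+4)
    if q.sum():print(lo,q.sum(),x[q].min().round(),x[q].max().round(),np.percentile(z[q],[10,50,90]).round())
q=k&(y>-112)&(y<-84)&(z>70)
c=np.linalg.lstsq(np.c_[x[q],y[q],np.ones(q.sum())],z[q],rcond=None)[0];print(c)
# end-face contour on plane
th=np.deg2rad(110);Rb=(R.from_euler('z',5,degrees=True)*R.from_euler('x',110,degrees=True)).as_matrix()
n=Rb[:,1];P0=np.array([Wf[q,0].mean(),Wf[q,1].mean(),z[q].mean()])/1000
u0,u1,v0,v1=248,278,180,225;F=8
big=cv2.resize(g[v0:v1,u0:u1],None,fx=F,fy=F,interpolation=cv2.INTER_CUBIC);m=(big>225).astype(np.uint8)
m=cv2.morphologyEx(m,cv2.MORPH_CLOSE,np.ones((13,13)))
cs,_=cv2.findContours(m,cv2.RETR_EXTERNAL,cv2.CHAIN_APPROX_NONE);cc=max(cs,key=cv2.contourArea)[:,0,:]
P=toplane(bot,"top",(cc+.5)/F-.5+[u0,v0],n,n@P0);L=P@Rb*1000
r=cv2.minAreaRect(L[:,[0,2]].astype(np.float32));print(r)
print("mid x extent",L[:,0].min(),L[:,0].max(),"z",L[:,2].min(),L[:,2].max())
c3=Rb@np.array([r[0][0],n@P0*1000,r[0][1]]);print("end c",c3,"seam est",c3-35*n+2*Rb[:,2])
```

```text
-113 60 -30.0 26.0 [64. 83. 84.]
-109 56 -32.0 26.0 [82. 84. 86.]
-105 54 -32.0 26.0 [84. 86. 88.]
-101 53 -31.0 29.0 [84. 87. 89.]
-97 55 -31.0 27.0 [86. 88. 90.]
-93 60 -32.0 27.0 [87. 90. 92.]
-89 61 -32.0 28.0 [89. 92. 94.]
-85 55 -32.0 28.0 [91. 93. 95.]
-81 50 -31.0 27.0 [91. 93. 95.]
-77 32 -30.0 27.0 [81. 85. 93.]
-73 35 -32.0 27.0 [66. 74. 85.]
-69 33 -32.0 28.0 [55. 63. 74.]
-65 34 -31.0 26.0 [47. 53. 62.]
-61 30 -30.0 28.0 [36. 42. 52.]
-57 5 -19.0 17.0 [36. 36. 42.]
[1.49944986e-02 3.59196322e-01 1.22564034e+02]
((472.4286804199219, 34.041255950927734), (38.34619903564453, 59.418174743652344), 89.79240417480469)
mid x extent 442.7223417598793 502.1257793245486 z 14.787659462776608 53.244165740341735
end c [476.60062969 -27.05891674  88.65692932] seam est [475.72111322 -17.00599748  55.0836473 ]
```

Seam now measured at (475.7,-17.0,55.1) mm with a 20° lean, as predicted. Before choosing the second grip's depth, I'll check where the fingertips actually are at 60 mm opening, using snapshot 2.

Run:
```python
from h import *
W=np.load("top2.npz")["W"];p=np.load("top2.npz")["p"]
tcp=np.array([.4707,.0681,.1557]);c5,s5=np.cos(np.deg2rad(5)),np.sin(np.deg2rad(5))
ps=np.deg2rad(-44.9);Sy=np.array([-s5,c5,0]);a=np.sin(ps)*Sy+np.array([0,0,-np.cos(ps)])
w=np.cross(a,[c5,s5,0])
for v in list(range(184,190))+list(range(220,226)):
    print(v,[(u,tuple(np.round([(W[v,u]-tcp)@[c5,s5,0]*1e3,(W[v,u]-tcp)@a*1e3,(W[v,u]-tcp)@w*1e3]).astype(int)),int(p[v,u].mean())) for u in range(208,226,3)])
```

```text
184 [(208, (np.int64(39), np.int64(-7), np.int64(5)), 52), (211, (np.int64(38), np.int64(-2), np.int64(8)), 56), (214, (np.int64(38), np.int64(5), np.int64(7)), 56), (217, (np.int64(54), np.int64(96), np.int64(-122)), 91), (220, (np.int64(54), np.int64(101), np.int64(-117)), 89), (223, (np.int64(52), np.int64(104), np.int64(-109)), 91)]
185 [(208, (np.int64(36), np.int64(-9), np.int64(8)), 88), (211, (np.int64(36), np.int64(-2), np.int64(7)), 85), (214, (np.int64(36), np.int64(4), np.int64(8)), 85), (217, (np.int64(52), np.int64(96), np.int64(-123)), 113), (220, (np.int64(51), np.int64(98), np.int64(-113)), 89), (223, (np.int64(50), np.int64(105), np.int64(-111)), 91)]
186 [(208, (np.int64(34), np.int64(-9), np.int64(7)), 149), (211, (np.int64(34), np.int64(-3), np.int64(8)), 146), (214, (np.int64(34), np.int64(3), np.int64(10)), 147), (217, (np.int64(34), np.int64(10), np.int64(10)), 160), (220, (np.int64(49), np.int64(99), np.int64(-115)), 89), (223, (np.int64(48), np.int64(105), np.int64(-112)), 91)]
187 [(208, (np.int64(32), np.int64(-12), np.int64(13)), 183), (211, (np.int64(32)
[... 2326 characters left out ...]
116)), 129)]
224 [(208, (np.int64(-39), np.int64(-20), np.int64(13)), 95), (211, (np.int64(-39), np.int64(-9), np.int64(6)), 74), (214, (np.int64(-40), np.int64(-3), np.int64(5)), 53), (217, (np.int64(-40), np.int64(4), np.int64(5)), 54), (220, (np.int64(-39), np.int64(93), np.int64(-122)), 131), (223, (np.int64(-40), np.int64(99), np.int64(-119)), 131)]
225 [(208, (np.int64(-41), np.int64(-17), np.int64(7)), 54), (211, (np.int64(-41), np.int64(-11), np.int64(8)), 54), (214, (np.int64(-42), np.int64(-3), np.int64(5)), 51), (217, (np.int64(-42), np.int64(2), np.int64(8)), 55), (220, (np.int64(-41), np.int64(94), np.int64(-123)), 133), (223, (np.int64(-42), np.int64(98), np.int64(-118)), 134)]
```

At 60 mm opening the tips reach about 12 mm ahead of the TCP. With the TCP near the seam, the pads will hold both parts and still stay above the lower box at placement. Approaching.

Call:
send_rows(
  deltas=[
    {"tx": 0.0022, "ty": -0.0095, "tz": -0.0293, "wx": 0, "wy": 0, "wz": -0.3},
    {"tx": 0.0022, "ty": -0.0096, "tz": -0.0293, "wx": 0, "wy": 0, "wz": 0},
    {"tx": 0.0014, "ty": -0.016, "tz": -0.0192, "wx": 0, "wy": 0, "wz": 0},
    {"tx": 0.0014, "ty": -0.016, "tz": -0.0192, "wx": 0, "wy": 0, "wz": 0},
    {"tx": 0.0014, "ty": -0.016, "tz": -0.0192, "wx": 0, "wy": 0, "wz": 0},
    {"tx": 0, "ty": 0, "tz": 0, "wx": 0, "wy": 0, "wz": 0},
    {"tx": 0, "ty": 0, "tz": 0, "wx": 0, "wy": 0, "wz": 0},
  ],
)

```text
clock: 10.37
ee_pos: [0.4741, 0.0119, 0.1028]
eef_rot: [0.655, 0.706, -1.389]
force: [0.1, -0.3, 2.2]
grip_width: 0.0855
```

```bash
python3 st.py;python3 snap.py 7
```

```text
t 10.37 q [ 0.237  0.455  1.889 -0.79   1.086  0.647] p [0.4741 0.0119 0.1028] F [ 0.1 -0.3  2.2] T [0.31 0.02 0.01] w 0.0855
psi -39.53 a.Sx -0.0066 jaw yaw 4.36 jaw z 0.0007
```

View pics/both7.png

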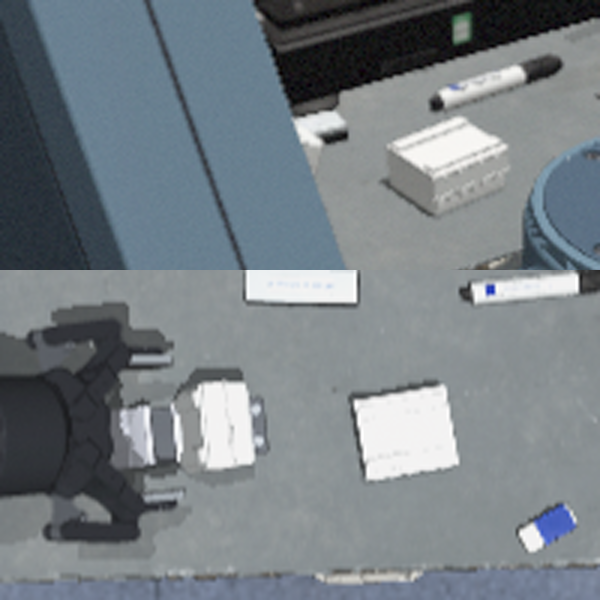

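The fingers straddle the box (rows 358 and 498). Advancing to the seam.

Call:
send_rows(
  deltas=[
    {"tx": 0.0007, "ty": -0.01, "tz": -0.0153, "wx": 0, "wy": 0, "wz": 0.5},
    {"tx": 0.0006, "ty": -0.01, "tz": -0.0153, "wx": 0, "wy": 0, "wz": 0},
    {"tx": 0.0006, "ty": -0.0089, "tz": -0.0152, "wx": 0, "wy": 0, "wz": 0},
    {"tx": 0, "ty": 0, "tz": 0, "wx": 0, "wy": 0, "wz": 0},
    {"tx": 0, "ty": 0, "tz": 0, "wx": 0, "wy": 0, "wz": 0},
  ],
)

```text
clock: 10.88
ee_pos: [0.4772, -0.0145, 0.058]
eef_rot: [0.651, 0.707, -1.376]
force: [0.3, 0.7, -0.5]
grip_width: 0.0852
```

```bash
python3 st.py
```

```text
t 10.88 q [ 0.184  0.519  1.943 -0.875  0.972  0.717] p [ 0.4772 -0.0145  0.058 ] F [ 0.3  0.7 -0.5] T [ 0.27  0.09 -0.05] w 0.0852
psi -39.56 a.Sx 0.0036 jaw yaw 5.1 jaw z 0.0033
```

Call:
send_rows(
  deltas=[
    {"tx": -0.0012, "ty": -0.0025, "tz": -0.001, "wx": 0, "wy": 0, "wz": 0},
    {"tx": 0, "ty": 0, "tz": 0, "wx": 0, "wy": 0, "wz": 0},
  ],
)

```text
clock: 11.05
ee_pos: [0.4763, -0.0167, 0.0574]
eef_rot: [0.652, 0.706, -1.375]
force: [1.2, -0.2, -0.4]
grip_width: 0.0855
```

Call:
send_rows(
  deltas=[
    {"tx": 0, "ty": 0, "tz": 0, "wx": 0, "wy": 0, "wz": 0},
    {"tx": 0, "ty": 0, "tz": 0, "wx": 0, "wy": 0, "wz": 0},
    {"tx": 0, "ty": 0, "tz": 0, "wx": 0, "wy": 0, "wz": 0},
    {"tx": 0, "ty": 0, "tz": 0, "wx": 0, "wy": 0, "wz": 0},
    {"tx": 0, "ty": 0, "tz": 0, "wx": 0, "wy": 0, "wz": 0},
    {"tx": 0, "ty": 0, "tz": 0, "wx": 0, "wy": 0, "wz": 0},
  ],
  grip=0,
  newtons=60,
)

```text
clock: 11.55
ee_pos: [0.4762, -0.0166, 0.057]
eef_rot: [0.651, 0.706, -1.375]
force: [-1.4, 3.7, 5.6]
grip_width: 0.0594
```

```bash
python3 st.py; python3 snap.py 8
```

```text
t 11.55 q [ 0.181  0.519  1.949 -0.881  0.966  0.721] p [ 0.4762 -0.0166  0.057 ] F [-1.4  3.7  5.6] T [ 0.23  0.2  -0.03] w 0.0594
psi -39.56 a.Sx 0.0053 jaw yaw 5.17 jaw z 0.0044
```

View pics/both8.png

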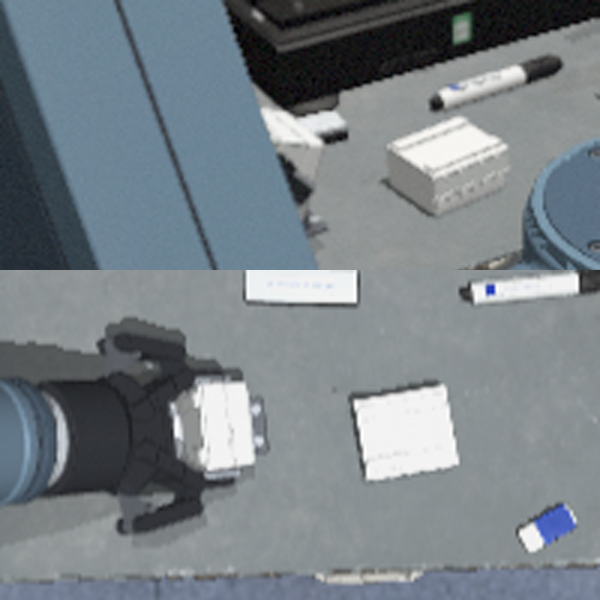

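Gripped at 59.4 mm. Lifting straight up, which also moves it away from the back plate.

Call:
send_rows(
  deltas=[
    {"tx": 0, "ty": 0, "tz": 0.008, "wx": 0, "wy": 0, "wz": 0},
    {"tx": 0, "ty": 0, "tz": 0.018, "wx": 0, "wy": 0, "wz": 0},
    {"tx": 0, "ty": 0, "tz": 0.028, "wx": 0, "wy": 0, "wz": 0},
    {"tx": 0, "ty": 0, "tz": 0.03, "wx": 0, "wy": 0, "wz": 0},
    {"tx": 0, "ty": 0, "tz": 0.03, "wx": 0, "wy": 0, "wz": 0},
    {"tx": 0, "ty": 0, "tz": 0.01, "wx": 0, "wy": 0, "wz": 0},
    {"tx": 0, "ty": 0, "tz": 0, "wx": 0, "wy": 0, "wz": 0},
  ],
)

```text
clock: 12.23
ee_pos: [0.477, -0.0168, 0.1829]
eef_rot: [0.656, 0.703, -1.373]
force: [-0.3, 0.1, -2.4]
grip_width: 0.0593
```

```bash
python3 st.py; python3 snap.py 9
```

```text
t 12.23 q [ 0.18   0.313  1.853 -0.76   1.169  0.473] p [ 0.477  -0.0168  0.1829] F [-0.3  0.1 -2.4] T [0.53 0.08 0.04] w 0.0593
psi -39.52 a.Sx 0.0082 jaw yaw 5.12 jaw z 0.0089
```

View pics/both9.png

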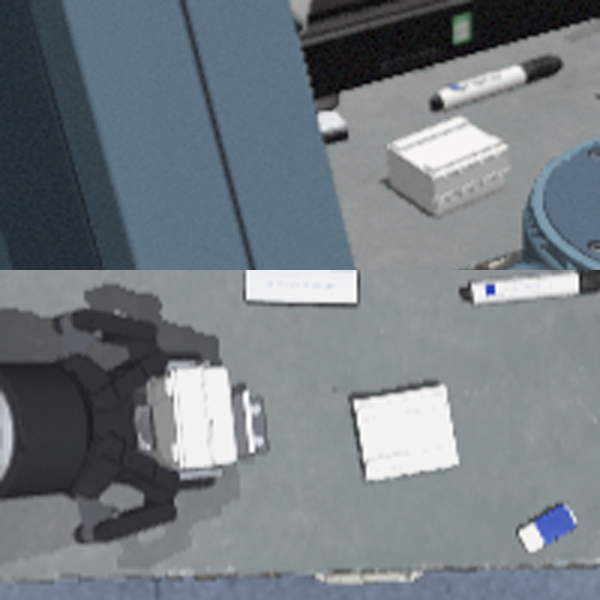

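Held closed, force about 2.6 N. From this clear view I'll measure the held box against the TCP.

Run:
```python
from plant import bot
from fit import *
a=np.load("top9.npz");W=a["W"]*1000;g=cv2.cvtColor(a["p"],cv2.COLOR_RGB2GRAY)
tcp=np.array([477,-16.8,182.9])
Rb=(R.from_euler('z',5.1,degrees=True)*R.from_euler('x',110,degrees=True)).as_matrix()
n=Rb[:,1]
Q=W[184:214,252:265].reshape(-1,3);L=Q@Rb
k=abs(L[:,1]-np.nanmedian(L[:,1]))<6;X=Q[k]
c=np.linalg.lstsq(np.c_[X[:,:2],np.ones(len(X))],X[:,2],rcond=None)[0];nn=np.array([-c[0],-c[1],1]);nn/=np.linalg.norm(nn);print("n fit",nn.round(3),"n exp",n.round(3))
P0=np.median(X,0)-[0,0,.8]
u0,u1,v0,v1=242,272,176,228;F=8
big=cv2.resize(g[v0:v1,u0:u1],None,fx=F,fy=F,interpolation=cv2.INTER_CUBIC);m=(big>222).astype(np.uint8);m=cv2.morphologyEx(m,cv2.MORPH_CLOSE,np.ones((13,13)));m=cv2.morphologyEx(m,cv2.MORPH_OPEN,np.ones((41,41)))
cs,_=cv2.findContours(m,cv2.RETR_EXTERNAL,cv2.CHAIN_APPROX_NONE);cc=max(cs,key=cv2.contourArea)[:,0,:]
P=toplane(bot,"top",(cc+.5)/F-.5+[u0,v0],n,n@P0/1000)*1000;L=P@Rb
r=cv2.minAreaRect(L[:,[0,2]].astype(np.float32));print(r,L[:,0].min(),L[:,0].max(),L[:,2].min(),L[:,2].max())
c3=Rb@np.array([r[0][0],n@P0,r[0][1]]);s=c3-35*n+2*Rb[:,2]
print("seam",s,"in box axes tcp-seam",Rb.T@(tcp-s))
```

```text
n fit [ 0.024 -0.33   0.944] n exp [ 0.03  -0.341  0.94 ]
((471.1316223144531, -6.826755523681641), (58.94230270385742, 37.003116607666016), 1.4891793727874756) 441.71913635320806 500.91927662586164 -25.96543245410611 11.643429491784676
seam [474.59471151 -17.82116324 178.79456454] in box axes tcp-seam [ 2.4865417   3.58310123 -2.15900056]
```

Camera and robot agree to about 2 mm. Now turn a further 70° and travel to above the target.

Call:
send_rows(
  deltas=[
    {"tx": -0.0007, "ty": -0.0143, "tz": 0, "wx": 6.97, "wy": 0.61, "wz": 0},
    {"tx": -0.0007, "ty": -0.0143, "tz": 0, "wx": 6.97, "wy": 0.61, "wz": 0},
    {"tx": -0.0007, "ty": -0.0143, "tz": 0, "wx": 6.97, "wy": 0.61, "wz": 0},
    {"tx": -0.0007, "ty": -0.0143, "tz": 0, "wx": 6.97, "wy": 0.61, "wz": 0},
    {"tx": -0.0007, "ty": -0.0143, "tz": 0, "wx": 6.97, "wy": 0.61, "wz": 0},
    {"tx": -0.0007, "ty": -0.0143, "tz": 0, "wx": 6.97, "wy": 0.61, "wz": 0},
    {"tx": -0.0007, "ty": -0.0143, "tz": 0, "wx": 6.97, "wy": 0.61, "wz": 0},
    {"tx": -0.0007, "ty": -0.0143, "tz": 0, "wx": 6.97, "wy": 0.61, "wz": 0},
  ],
)

```text
clock: 13.0
ee_pos: [0.4692, -0.1309, 0.179]
eef_rot: [1.343, 1.461, -1.005]
force: [0.5, 0.7, -3.8]
grip_width: 0.0592
```

Call:
send_rows(
  deltas=[
    {"tx": -0.0007, "ty": -0.0143, "tz": 0, "wx": 6.97, "wy": 0.61, "wz": 0},
    {"tx": -0.0007, "ty": -0.0143, "tz": 0, "wx": 6.97, "wy": 0.61, "wz": 0},
    {"tx": 0, "ty": 0, "tz": 0, "wx": 0, "wy": 0, "wz": 3.4},
    {"tx": 0, "ty": 0, "tz": 0, "wx": 0, "wy": 0, "wz": 0},
  ],
)

```text
clock: 13.33
ee_pos: [0.4674, -0.1612, 0.1762]
eef_rot: [1.451, 1.676, -0.84]
force: [0.7, 0.9, -2.7]
grip_width: 0.059
```

```bash
sed -i 's/np.deg2rad(5)/np.deg2rad(float(__import__("sys").argv[1]) if len(__import__("sys").argv)>1 else 5)/g' st.py; python3 st.py 8.5; python3 snap.py 10
```

```text
t 13.33 q [-0.776  0.433  1.591  0.307  1.552 -0.991] p [ 0.4674 -0.1612  0.1762] F [ 0.7  0.9 -2.7] T [-0.38 -0.11 -0.03] w 0.059
psi 30.13 a.Sx 0.0 jaw yaw 8.13 jaw z -0.0037
```

View pics/both10.png

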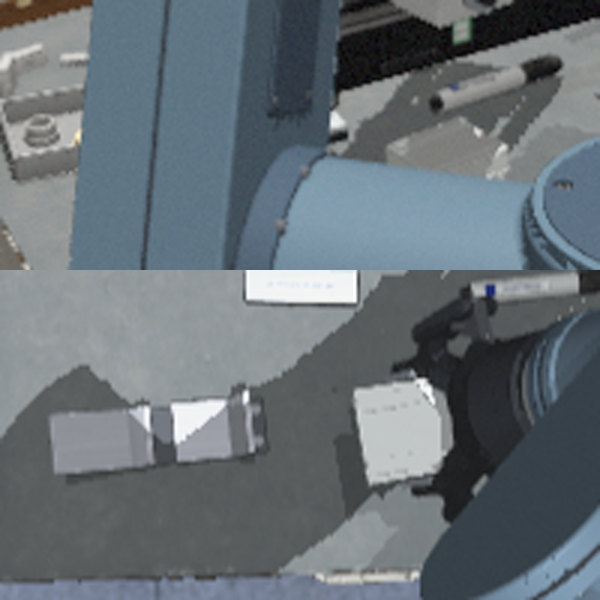

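The ribbed underside now faces up, with the box above the target. Measuring it.

```bash
cat > meas.py <<'E'
import sys
from plant import bot
from fit import *
t,h,u0,u1,v0,v1,th=sys.argv[1],*[float(x) for x in sys.argv[2:8]]
u0,u1,v0,v1=map(int,(u0,u1,v0,v1))
a=np.load(f"top{t}.npz");W=a["W"]*1000;g=cv2.cvtColor(a["p"],cv2.COLOR_RGB2GRAY)
F=8;big=cv2.resize(g[v0:v1,u0:u1],None,fx=F,fy=F,interpolation=cv2.INTER_CUBIC);m=(big>th).astype(np.uint8);m=cv2.morphologyEx(m,cv2.MORPH_CLOSE,np.ones((13,13)));m=cv2.morphologyEx(m,cv2.MORPH_OPEN,np.ones((41,41)))
cs,_=cv2.findContours(m,cv2.RETR_EXTERNAL,cv2.CHAIN_APPROX_NONE);cc=max(cs,key=cv2.contourArea)[:,0,:]
vis=cv2.cvtColor(big,cv2.COLOR_GRAY2BGR);cv2.drawContours(vis,[cc[:,None]],-1,(0,0,255),1);cv2.imwrite(f"pics/m{t}.png",vis)
Q=W[v0+8:v1-8,u0+8:u1-8].reshape(-1,3);Q=Q[abs(Q[:,2]-h)<8]
c=np.linalg.lstsq(np.c_[Q[:,:2]-Q[:,:2].mean(0),np.ones(len(Q))],Q[:,2],rcond=None)[0];print("plane slope deg",np.degrees(c[:2]).round(2),"h",c[2].round(1),len(Q))
P=toplane(bot,"top",(cc+.5)/F-.5+[u0,v0],np.array([0,0,1.]),h/1000)*1000
print(cv2.minAreaRect(P[:,:2].astype(np.float32)))
for yaw in(8.4,):
    y=np.deg2rad(yaw);L=P[:,:2]@np.array([[np.cos(y),-np.sin(y)],[np.sin(y),np.cos(y)]]);
    print("x",L[:,0].min(),L[:,0].max(),"y",L[:,1].min(),L[:,1].max())
E
python3 meas.py 10 198 300 345 182 228 165; python3 meas.py 0 40 300 350 178 228 205
```

```text
plane slope deg [-0.3  -1.09] h 196.2 801
((465.0292053222656, -149.36181640625), (59.59809494018555, 51.58237075805664), 8.060652732849121)
x 408.51128266246326 468.1543558097286 y -241.50304536404187 -189.92667773363448
plane slope deg [ 0.15 -0.09] h 38.8 823
((469.052001953125, -157.64254760742188), (61.132179260253906, 69.74356079101562), 8.410202980041504)
x 410.42774243438976 471.56068688914235 y -259.34587658699996 -189.6025807747018
```

View pics/m10.png

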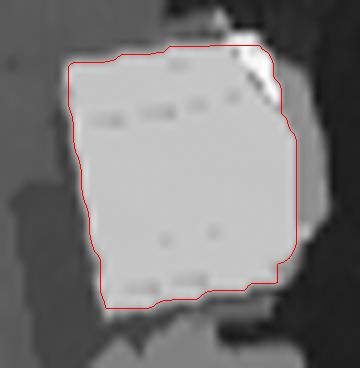

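The held box needs about 2.7 mm in +x, and about 1° of tilt and 0.3° of yaw corrected. I'll fix these and descend to about 15 mm above.

Call:
send_rows(
  deltas=[
    {"tx": 0.0026, "ty": 0.0006, "tz": 0, "wx": 0.8, "wy": -0.3, "wz": 0.3},
    {"tx": 0, "ty": 0, "tz": -0.025, "wx": 0, "wy": 0, "wz": 0},
    {"tx": 0, "ty": 0, "tz": -0.03, "wx": 0, "wy": 0, "wz": 0},
    {"tx": 0, "ty": 0, "tz": -0.03, "wx": 0, "wy": 0, "wz": 0},
    {"tx": 0, "ty": 0, "tz": -0.015, "wx": 0, "wy": 0, "wz": 0},
    {"tx": 0, "ty": 0, "tz": 0, "wx": 0, "wy": 0, "wz": 0},
    {"tx": 0, "ty": 0, "tz": 0, "wx": 0, "wy": 0, "wz": 0},
  ],
)

```text
clock: 14.02
ee_pos: [0.471, -0.1567, 0.0802]
eef_rot: [1.451, 1.682, -0.817]
force: [-0.3, -0.2, -1.5]
grip_width: 0.0594
```

```bash
python3 st.py 8.5; python3 snap.py 11; python3 meas.py 11 97 300 348 178 228 165
```

```text
t 14.02 q [-0.771  0.554  1.673  0.326  1.363 -1.066] p [ 0.471  -0.1567  0.0802] F [-0.3 -0.2 -1.5] T [-0.4  -0.06  0.05] w 0.0594
psi 30.65 a.Sx 0.0052 jaw yaw 8.71 jaw z 0.0082
plane slope deg [ 0.53 -0.03] h 100.0 749
((469.052978515625, -148.1558380126953), (60.13433837890625, 52.767539978027344), 8.23177719116211)
x 412.34328700320845 472.4533875360142 y -241.47670695556144 -188.68093881626987
```

View pics/both11.png

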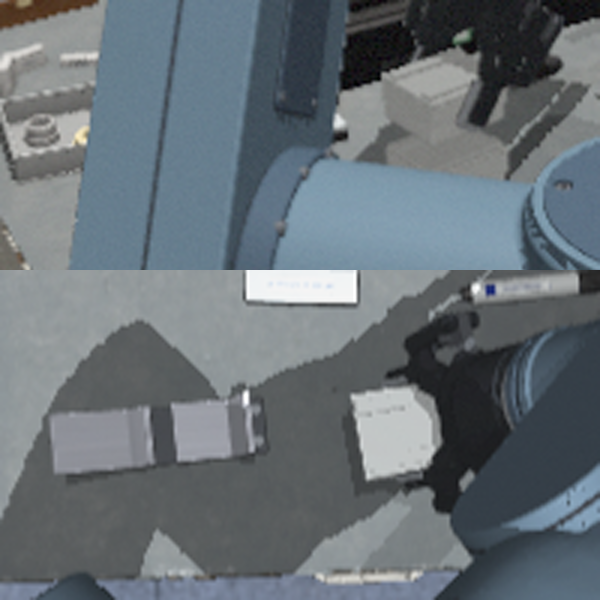

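View pics/m11.png

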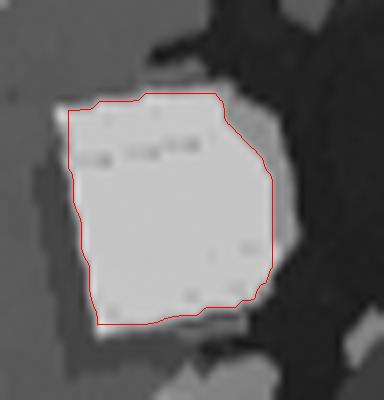

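```bash
python3 st.py 8.5; for th in 130 145 160; do python3 meas.py 11 99 300 348 178 228 $th; done; for th in 140 155; do python3 meas.py 10 197 300 345 182 228 $th;done
```

```text
t 14.12 q [-0.772  0.552  1.671  0.326  1.363 -1.066] p [ 0.4719 -0.1581  0.0814] F [ 0.9 -0.4 -1.8] T [-0.48 -0.04  0.  ] w 0.0596
psi 30.48 a.Sx 0.0074 jaw yaw 8.69 jaw z 0.0105
plane slope deg [ 0.63 -0.11] h 100.1 755
((469.20550537109375, -149.8326873779297), (61.8648796081543, 57.373046875), 8.698609352111816)
x 411.27657039187676 473.1867467151405 y -245.4278017701773 -188.0047314623716
plane slope deg [ 0.63 -0.11] h 100.1 755
((469.0865478515625, -148.95758056640625), (61.156288146972656, 54.97212219238281), 8.262039184570312)
x 411.7474329199439 472.88144512173733 y -243.396423264798 -188.3802907496027
plane slope deg [ 0.63 -0.11] h 100.1 755
((468.9421691894531, -148.16119384765625), (60.16830825805664, 52.828643798828125), 8.23197078704834)
x 412.2183365344419 472.3608518626905 y -241.49872039774255 -188.63889906419882
plane slope deg [-0.3  -1.09] h 196.2 801
((465.4858093261719, -151.51832580566406), (60.92013931274414, 56.84244918823242), 8.160523414611816)
x 407.9682906936561 468.9210830591782 y -246.33243769245834 -189.46625452281236
plane slope deg [-0.3  -1.09] h 196.2 801
((465.14947509765625, -149.45376586914062), (60.29188537597656, 52.193138122558594), 8.031161308288574)
x 408.27841733429057 468.6095490954866 y -241.92248345388802 -189.69647348935237
```

View pics/m11.png

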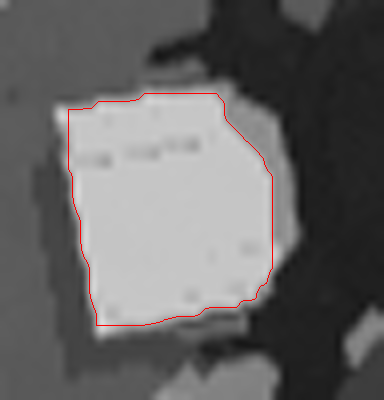

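Call:
send_rows(
  deltas=[
    {"tx": -0.001, "ty": -0.0018, "tz": -0.006, "wx": 0, "wy": 0.45, "wz": 0},
    {"tx": 0, "ty": 0, "tz": -0.006, "wx": 0, "wy": 0, "wz": 0},
    {"tx": 0, "ty": 0, "tz": -0.003, "wx": 0, "wy": 0, "wz": 0},
    {"tx": 0, "ty": 0, "tz": 0, "wx": 0, "wy": 0, "wz": 0},
    {"tx": 0, "ty": 0, "tz": 0, "wx": 0, "wy": 0, "wz": 0},
  ],
)

```text
clock: 14.53
ee_pos: [0.47, -0.1601, 0.0649]
eef_rot: [1.45, 1.686, -0.825]
force: [0.3, 0.3, -3.3]
grip_width: 0.0593
```

```bash
python3 st.py 8.5; python3 snap.py 12; python3 meas.py 12 84 300 348 178 228 145; python3 st.py 8.5
```

```text
t 14.53 q [-0.774  0.579  1.676  0.322  1.34  -1.071] p [ 0.47   -0.1601  0.0649] F [ 0.3  0.3 -3.3] T [-0.41 -0.12 -0.01] w 0.0593
psi 30.68 a.Sx -0.0003 jaw yaw 8.62 jaw z 0.0008
plane slope deg [-0.57 -0.19] h 84.1 732
((467.41229248046875, -149.87802124023438), (61.04734420776367, 53.04124069213867), 8.452836036682129)
x 409.96672324989987 471.0271783216508 y -243.06776661703253 -190.03401556015734
t 14.63 q [-0.774  0.579  1.676  0.322  1.34  -1.071] p [ 0.4701 -0.1602  0.0651] F [ 0.2 -0.1 -1.8] T [-0.43 -0.1   0.02] w 0.0591
psi 30.65 a.Sx -0.0001 jaw yaw 8.62 jaw z 0.0011
```

View pics/both12.png

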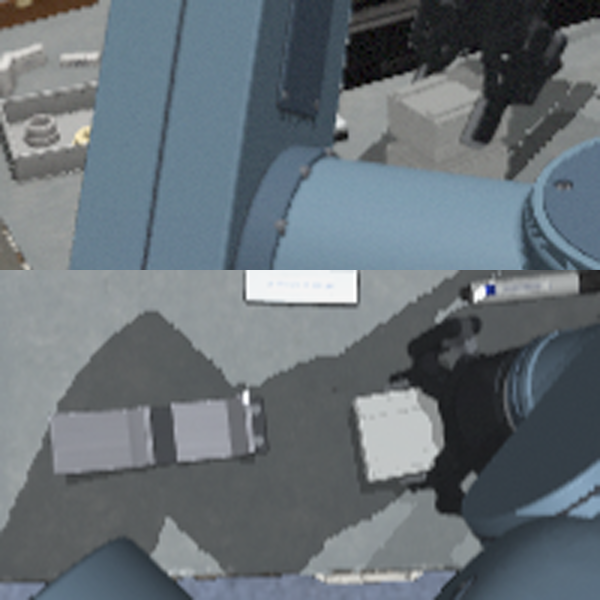

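Within 0.5 mm in both axes. Easing down in small steps.

Call:
send_rows(
  deltas=[
    {"tx": 0.0005, "ty": 0.0004, "tz": -0.0015, "wx": 0, "wy": 0, "wz": 0},
    {"tx": 0, "ty": 0, "tz": -0.001, "wx": 0, "wy": 0, "wz": 0},
    {"tx": 0, "ty": 0, "tz": 0, "wx": 0, "wy": 0, "wz": 0},
  ],
)

```text
clock: 14.88
ee_pos: [0.4706, -0.1597, 0.0623]
eef_rot: [1.45, 1.685, -0.825]
force: [-0.1, 0.3, -1.7]
grip_width: 0.0595
```

Call:
send_rows(
  deltas=[
    {"tx": 0, "ty": 0, "tz": -0.001, "wx": 0, "wy": 0, "wz": 0},
    {"tx": 0, "ty": 0, "tz": 0, "wx": 0, "wy": 0, "wz": 0},
  ],
)

```text
clock: 15.05
ee_pos: [0.4705, -0.1597, 0.0613]
eef_rot: [1.45, 1.686, -0.825]
force: [1.2, 0.3, -2.3]
grip_width: 0.0595
```

Call:
send_rows(
  deltas=[
    {"tx": 0, "ty": 0, "tz": -0.0008, "wx": 0, "wy": 0, "wz": 0},
    {"tx": 0, "ty": 0, "tz": 0, "wx": 0, "wy": 0, "wz": 0},
  ],
)

```text
clock: 15.22
ee_pos: [0.4705, -0.1597, 0.0606]
eef_rot: [1.45, 1.685, -0.825]
force: [-0.9, 0.3, -2.3]
grip_width: 0.0594
```

Call:
send_rows(
  deltas=[
    {"tx": 0, "ty": 0, "tz": -0.0008, "wx": 0, "wy": 0, "wz": 0},
    {"tx": 0, "ty": 0, "tz": 0, "wx": 0, "wy": 0, "wz": 0},
  ],
)

```text
clock: 15.38
ee_pos: [0.4706, -0.1598, 0.0599]
eef_rot: [1.45, 1.685, -0.825]
force: [-0.8, 0.7, -2.5]
grip_width: 0.0589
```

Call:
send_rows(
  deltas=[
    {"tx": 0, "ty": 0, "tz": -0.0007, "wx": 0, "wy": 0, "wz": 0},
    {"tx": 0, "ty": 0, "tz": 0, "wx": 0, "wy": 0, "wz": 0},
  ],
)

```text
clock: 15.55
ee_pos: [0.4706, -0.1598, 0.0598]
eef_rot: [1.45, 1.685, -0.824]
force: [-1.5, -0.6, 3.7]
grip_width: 0.0593
```

Call:
send_rows(
  deltas=[
    {"tx": 0, "ty": 0, "tz": -0.0007, "wx": 0, "wy": 0, "wz": 0},
    {"tx": 0, "ty": 0, "tz": 0, "wx": 0, "wy": 0, "wz": 0},
  ],
)

```text
clock: 15.72
ee_pos: [0.4707, -0.1598, 0.0598]
eef_rot: [1.45, 1.685, -0.824]
force: [-2.8, -0.5, 9.3]
grip_width: 0.0592
```

```bash
python3 st.py 8.5
```

```text
t 15.72 q [-0.773  0.587  1.678  0.323  1.33  -1.075] p [ 0.4707 -0.1598  0.0598] F [-2.8 -0.5  9.3] T [0.21 0.23 0.15] w 0.0592
psi 30.67 a.Sx 0.0002 jaw yaw 8.65 jaw z 0.0018
```

Contact at TCP z 59.8 mm, as predicted. Releasing.

Call:
send_rows(
  deltas=[
    {"tx": 0, "ty": 0, "tz": 0, "wx": 0, "wy": 0, "wz": 0},
    {"tx": 0, "ty": 0, "tz": 0, "wx": 0, "wy": 0, "wz": 0},
    {"tx": 0, "ty": 0, "tz": 0, "wx": 0, "wy": 0, "wz": 0},
    {"tx": 0, "ty": 0, "tz": 0, "wx": 0, "wy": 0, "wz": 0},
    {"tx": 0, "ty": 0, "tz": 0, "wx": 0, "wy": 0, "wz": 0},
  ],
  grip=1,
)

```text
clock: 16.13
ee_pos: [0.4706, -0.1597, 0.0583]
eef_rot: [1.45, 1.686, -0.825]
force: [0.1, 1.3, -0.1]
grip_width: 0.0856
```

```bash
python3 st.py 8.5; python3 snap.py 13;  python3 meas.py 13 80 300 348 178 228 145
```

```text
t 16.13 q [-0.773  0.588  1.679  0.323  1.328 -1.075] p [ 0.4706 -0.1597  0.0583] F [ 0.1  1.3 -0.1] T [-0.25 -0.05  0.01] w 0.0856
psi 30.66 a.Sx -0.0003 jaw yaw 8.63 jaw z 0.001
plane slope deg [ 0.02 -0.35] h 78.9 727
((468.2591247558594, -151.7775421142578), (60.6298942565918, 57.44812774658203), 7.610884666442871)
x 410.7233722603964 471.4399304638602 y -247.3300776400205 -189.77036387145523
```

View pics/both13.png

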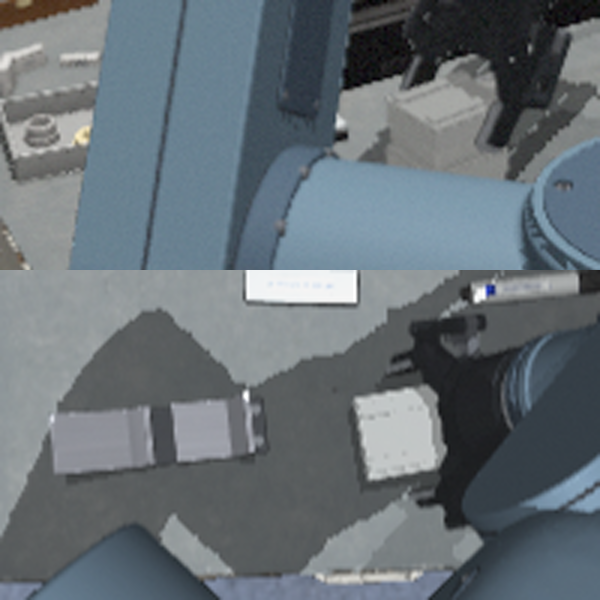

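Box released, closed and aligned: x' 410.7–471.4 against 410.4–471.6 for the target, and the y' edge at -189.8 against -189.6. Backing out along the tool axis, then up and away.

Call:
send_rows(
  deltas=[
    {"tx": 0.0008, "ty": -0.005, "tz": 0.0086, "wx": 0, "wy": 0, "wz": 0},
    {"tx": 0.0015, "ty": -0.01, "tz": 0.0172, "wx": 0, "wy": 0, "wz": 0},
    {"tx": 0.0023, "ty": -0.0151, "tz": 0.0258, "wx": 0, "wy": 0, "wz": 0},
    {"tx": 0.0023, "ty": -0.0151, "tz": 0.0258, "wx": 0, "wy": 0, "wz": 0},
    {"tx": 0, "ty": -0.01, "tz": 0.04, "wx": 0, "wy": 0, "wz": 0},
    {"tx": 0, "ty": -0.02, "tz": 0.035, "wx": -5, "wy": 0, "wz": 0},
    {"tx": 0, "ty": -0.03, "tz": 0.01, "wx": -5, "wy": 0, "wz": 0},
    {"tx": -0.01, "ty": -0.035, "tz": 0, "wx": -5, "wy": 0, "wz": 0},
  ],
)

```text
clock: 16.9
ee_pos: [0.4698, -0.3022, 0.2262]
eef_rot: [1.264, 1.502, -1.005]
force: [0.5, -0.8, 0.0]
grip_width: 0.0855
```

Call:
send_rows(
  deltas=[
    {"tx": -0.02, "ty": -0.035, "tz": 0, "wx": -5, "wy": 0, "wz": 0},
    {"tx": -0.02, "ty": -0.035, "tz": 0, "wx": -5, "wy": 0, "wz": 0},
    {"tx": -0.02, "ty": -0.035, "tz": 0, "wx": -5, "wy": 0, "wz": 0},
    {"tx": -0.02, "ty": -0.035, "tz": 0, "wx": 0, "wy": 0, "wz": 0},
    {"tx": -0.02, "ty": -0.035, "tz": 0, "wx": 0, "wy": 0, "wz": 0},
    {"tx": -0.02, "ty": -0.035, "tz": 0, "wx": 0, "wy": 0, "wz": 0},
    {"tx": -0.02, "ty": -0.035, "tz": 0, "wx": 0, "wy": 0, "wz": 0},
    {"tx": 0, "ty": 0, "tz": 0, "wx": 0, "wy": 0, "wz": 0},
  ],
)

```text
clock: 17.57
ee_pos: [0.3226, -0.5514, 0.2212]
eef_rot: [1.085, 1.327, -1.169]
force: [-0.7, -0.0, -0.2]
grip_width: 0.0852
```

```bash
python3 st.py 8.5; python3 snap.py 14;  python3 meas.py 14 80 298 350 176 230 205; python3 meas.py 0 40 300 350 178 228 205
python3 - <<'E'
import cv2,numpy as np
a=np.load("top14.npz")["p"][130:260,190:520,::-1];s=np.load("scene14.npz")["p"][140:270,190:520,::-1]
cv2.imwrite("pics/fin.png",cv2.resize(np.vstack([s,a]),None,fx=2.2,fy=2.2,interpolation=cv2.INTER_CUBIC))
E
```

```text
t 17.57 q [-1.178  0.463  1.31  -0.072  1.401 -1.289] p [ 0.3226 -0.5514  0.2212] F [-0.7 -0.  -0.2] T [-0.08 -0.03  0.01] w 0.0852
psi 0.82 a.Sx -0.0762 jaw yaw 7.14 jaw z -0.0765
plane slope deg [ 0.   -0.24] h 78.9 866
((469.0724792480469, -159.04669189453125), (61.28022003173828, 70.01692199707031), 8.668503761291504)
x 410.0539821215766 471.5094196097543 y -260.8526727006862 -190.83853897421932
plane slope deg [ 0.15 -0.09] h 38.8 823
((469.052001953125, -157.64254760742188), (61.132179260253906, 69.74356079101562), 8.410202980041504)
x 410.42774243438976 471.56068688914235 y -259.34587658699996 -189.6025807747018
```

View pics/fin.png

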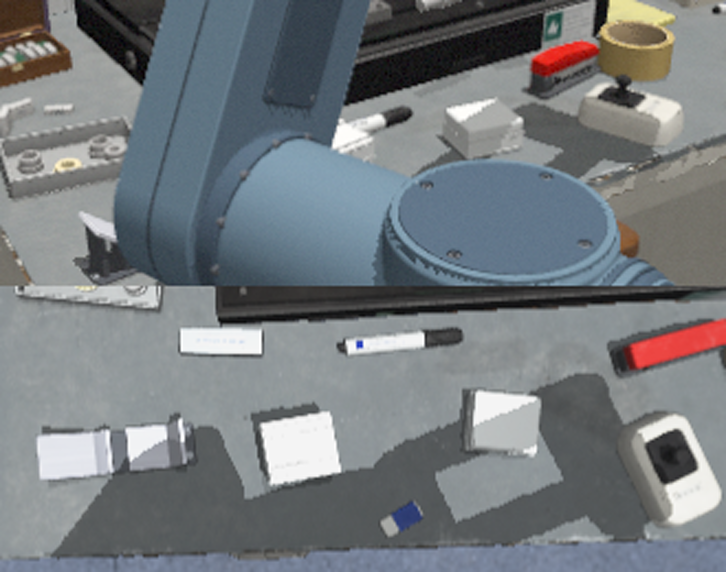

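Final view: the stack is at about (300,445) and the eraser at (403,518), which maps to full-image (373,235) as at the start. The marker, case and smooth box haven't moved. The stack is level, with its top 40.1 mm above the lower box's. Offset is 0.0 / 1.4 mm and 0.3°. Handing in.

```bash
python3 -c "
from plant import bot
print(bot.job_done())"
```

```text
the job is handed in; nothing more can be done
None
```

I turned the sample box upside down and stacked it lid-down on the middle desk box, then handed the job in at about 17.6 s of the 54 s allowed. That box was the lid-down one: its ribs showed clearly in both the depth readings and the pictures.

I gripped over the seam, turned the box 70° into the steep seat, changed grip, and turned it another 70° onto the target. It looked closed in every view where it wasn't hidden by the arm.

**Last checks with the arm clear:**
- **Position:** the top box's centre is 0.0 mm in x and 1.4 mm in y from the lower box's, and its yaw differs by 0.3°.
- **Level and closed:** its top is flat to within about 0.3° and 40.1 mm above where the lower box's was, so the lid is shut and the box is sitting down properly.
- **Everything else:** the other box, eraser, marker and stylus case look unmoved in the final picture. I checked the eraser's pixel position; the rest I judged by eye.

**What disagreed or went off plan:**
- **Alignment estimate:** just after release I measured only about 0.2 mm of misalignment in y, but that view was partly hidden. The clear view gave 1.4 mm, which is within the camera's 2 mm accuracy.
- **Steep seat contact:** the box touched the foot plate about 3 mm earlier than I expected, and the measured wrist force reached 36 N in z (about 38 N in all). I eased off and slid it against the back plate before letting go.

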